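# Hang the pipette on the carousel

### The job

Turn the pipette carousel by its knob until the empty hook stands over the pointer on the foot, leaving the other pipettes hanging. Then take the pipette out of the tube rack and hang it on that hook, upright: slide its shaft into the slot and lower it gently until you feel its collar bear on the seat of the hook's pocket, and only then let go (no hard press, no drop). The hook must still be over the pointer at the end, and the other things should be left where they are.

Things in the scene. Friction and masses are not known exactly. Their poses are not given: they have to be found in the camera images.
- stand: Fixed grey round foot of the carousel, 156 mm across, 28 mm high at the middle; origin at the centre of its underside on the worktop, z up along the carousel axis. Its -x axis points roughly to the robot: there a pointed metal nose (25 mm beyond the rim, with a small dark dot) is the pointer.
- rotor: Turning part of the carousel: upright column 26 mm across with four arms at 90 degrees, each with a white fork hook. Turns about its z without end stops, stiff friction (0.14 N m), stays where left. Origin on the axis, 28 mm above the worktop. -x points along the empty hook: rotor yaw = stand yaw means it is over the pointer. Hooks are clamped on steel posts 52 mm from the axis, tops 198 mm up.
- free_hook (a point): Centre of the empty hook's pocket, 82 mm from the axis, turns with the rotor. x and y are true, but this point's height (173 mm above the worktop) is only the MIDDLE of the clamp's range: the seat really lies anywhere up to 12 mm above or below it, not measured; feel for it. The fork is sprung: it gives 4 mm (2.5 N to start, 10 N at its stop), then is rigid. A hung pipette has its shaft in the slot and its collar on the seat, in the pocket.
- hook_mouth (a point): Open outer end of the empty hook's slot, 21 mm outwards of free_hook, same middle height. The fork opens outwards: slot 18 mm wide between two tines 12 mm wide, 7 mm thick; on them a square pocket 34 mm wide with a lip 5 mm high all round, which the slot cuts through at the outer side. The slot runs 9 mm further in than the pocket centre.
- knob (a point): Centre of the black fluted round knob on top of the rotor, on the axis, 234 mm above the worktop; 30 mm across, 42 mm high (212 to 253 mm up). The hung pipettes around it are taller (tops 265 to 276 mm up); their handles begin 70 mm from the axis.
- pipette: White round pipette to be hung, 203 mm long, 0.10 to 0.17 kg, standing upright in a hole of the tube rack, tip 4 mm above the worktop. Origin at the tip end, z up along it. Tip 10 mm across, widening over 22 mm to the shaft 15 mm across (up to 105 mm); grey collar 105 to 114 mm; smooth round handle 24 mm across, 114 to 185 mm (grip here); push button 18 mm across, 193 to 203 mm.
- pipette_collar (a point): Centre of the underside of the pipette's collar, on its axis, 105 mm above its tip end. The underside is 25 mm across, bevelled out to 31 mm within 5 mm. At the end it rests on the seat of the empty hook's pocket.
- hung_1: The same kind of pipette (same sizes as pipette), hanging loose on the hook a quarter turn anticlockwise from the empty one as seen from above; origin at its tip end, z up along it. It must stay hanging.
- hung_2: The same kind of pipette (same sizes as pipette), hanging loose on the hook opposite the empty one as seen from above; origin at its tip end, z up along it. It must stay hanging.
- hung_3: The same kind of pipette (same sizes as pipette), hanging loose on the hook a quarter turn clockwise from the empty one as seen from above; origin at its tip end, z up along it. It must stay hanging.
- rack: Fixed tube rack, 62 mm wide (x) by 190 mm long (y), 64 mm high, origin at the centre of its underside. Square holes 19 mm wide in two rows 14.5 mm either side of its long middle line, in a plate 50 to 54 mm high; end walls 64 mm high. Three stoppered sample tubes, 94 mm up, stand in other holes.
- tape_roll: Roll of tape, 54 mm across, 19 mm high, bystander; origin under its centre.
- immersion_oil: Small dropper bottle, 35 mm across, 86 mm high, bystander; origin under its centre.
- specimen_cup: Lidded cup, 62 mm across, 72 mm high, bystander; origin under its centre.
Mind the look-alikes: they are no part of the job. Leave any blue look-alike of the pipette alone.

How it is judged (in metres and radians):
On the way, in this order (a step that is already met when the one before it is completed fails the run):
1. the empty hook is turned over the pointer and stands still, the pipette still in the rack (x of free_hook in the frame of stand below 0 m and y of free_hook in the frame of stand between -0.021 and 0.021 m and angular speed of rotor below 0.1 rad/s and height (world z) of pipette below 0.03 m), for 0.2 s.
2. the pipette is lifted out of the rack (height (world z) of pipette above 0.06 m), for 0.1 s.
3. still held, the collar is set down on the seat of the empty hook, so that it bears on it (horizontal distance between pipette_collar and free_hook below 0.005 m and z of pipette_collar in the frame of free_hook below 0.0135 m and contact force between pipette and rotor above 0.8 N and contact force between the fingers and pipette above 1 N), for 0.05 s.
At the end, for the whole second after the job is handed in: The empty hook is still over the pointer (within 21 mm sideways, about 15 degrees); the pipette rests on it by its own weight, collar centre within 4 mm of the pocket centre (sideways), upright within 0.08 rad, at rest and released; the three other pipettes still hang on their hooks (x of free_hook in the frame of stand below 0 m and y of free_hook in the frame of stand between -0.021 and 0.021 m and horizontal distance between pipette_collar and free_hook below 0.004 m and angle between pipette's own z axis and vertical below 0.08 rad and z of pipette_collar in the frame of free_hook between -0.0165 and 0.0135 m and contact force between pipette and rotor above 0.5 N and linear speed of pipette below 0.02 m/s and angular speed of rotor below 0.05 rad/s and not (z of hung_1 in the frame of rotor below 0.03 m or angle between hung_1's own z axis and vertical above 0.35 rad) and not (z of hung_2 in the frame of rotor below 0.019 m or angle between hung_2's own z axis and vertical above 0.35 rad) and not (z of hung_3 in the frame of rotor below 0.027 m or angle between hung_3's own z axis and vertical above 0.35 rad)); the robot touches nothing.
It fails at once if the pipette is pressed or dropped onto the carousel with more than 15 N (contact force between pipette and rotor above 15 N).
It fails at once if one of the other pipettes falls from its hook or is knocked over ((z of hung_1 in the frame of rotor below 0.03 m or angle between hung_1's own z axis and vertical above 0.35 rad) or (z of hung_2 in the frame of rotor below 0.019 m or angle between hung_2's own z axis and vertical above 0.35 rad) or (z of hung_3 in the frame of rotor below 0.027 m or angle between hung_3's own z axis and vertical above 0.35 rad)).
It fails at once if a bystander (tape roll, dropper bottle, cup) is pushed more than 30 mm (distance of any of tape_roll, immersion_oil, specimen_cup from where it was at the start of the episode above 0.03 m).
It also fails if it takes over 70 s, if anything falls off the work surface, if the arm or the gripper's body presses on something with over 40 N, if the wrist force passes 120 N, or if a joint passes its speed limit or range.

### The arm

A 6-joint arm with a two-finger parallel gripper is mounted at the origin on a cart in front of the work surface, level with it; the furniture and walls round the work are solid. World frame = base frame: x ahead of the robot, y to its left, z up, the work surface at z = 0. Lengths are in m, angles in degrees, forces in N, time in s.
With the tool pointing down it reaches from about 0.35 to 0.875 m from the base axis. Payload 4.2 kg.
Tool frame: the origin (TCP) lies midway between the tips of the shut fingers; the grasp point (between the pads) lies 19 mm behind it (hold_point_z is the z of the grasp point in the tool frame, in m); z points along the fingers, y is the direction in which the jaws open and shut (so a half turn about z gives the same grasp; the last joint's range is limited). The gripper opens to 87 mm and grips with 3 to 60 N. Pads are 19 mm wide; open, the fingers measure 117 mm over their backs; the gripper's body (75 mm by 190 mm) begins 51 mm behind the grasp point.
Start: joints at [-56.173, 22.042, 0.453, 0, -68.411, -14.817], TCP at [0.204, -0.591, 0.223] pointing down, gripper open.
Joint ranges: [-179.83, 179.83], [-69.29, 118.12], [-61.27, 80.66], [-181.25, 117.63], [-171.15, -9.14], [-177.46, 177.46]. Speed limits (degrees/s): [159.86, 159.86, 180, 180, 180, 180].

### API

Orientations are given as a 3x3 rotation matrix whose columns are the frame's x, y, z axes.
In Python, from station import * gives the robot as it stands. The module is installed in compiled form; this text tells all that it offers.
- The arm moves only by the tool jog_arm, never from a script. Its argument "moves" is a list of rows, each a list of 7 numbers: the closure, from -1 (fully open) to 1 (shut), then the shift along the tool's x, y, z in m, then the turn, a rotation vector about the tool's x, y, z in rad. In form: [[gripper, x, y, z, wx, wy, wz], ...]. A call has exactly 10 rows; each row is the pose to reach, as a shift and turn from the pose commanded when the call began, along the tool's axes at that moment; what a row does not reach only later rows make up. A row lasts 1/12 s, in which the tool goes at most 41.7 mm and 7.16 degrees, less where a joint would pass 70% of its speed; a pose out of reach is approached as far as the arm can. A call with a gripper value outside its range is refused whole. The fingers move at their own pace and stop on an object; the grip force is fixed at half the most. Time passes only in rows, so rows that repeat a pose let the fingers close, or fill a call up. It gives the time, the measured TCP pose, the force and the opening at its end, in the units of the state.
- sense(): the state, without advancing time (a new reading comes with each control period).
- capture(name): name is "side" or "top"; returns a dict with "frame" (420x560x3 uint8, red, green, blue), "fov_y" (degrees; the focal length in pixels is half the picture's height over the tangent of half this angle, whatever the lens; pixels are square), "cx", "cy" (the principal point, pixels), "k1" (the pictures are not rectified: a ray, as slopes to the right and down, at radius r is drawn at 1 + k1 r^2 times it, then the intrinsics apply), "world_from_camera" (4x4, takes a point from camera to world coordinates). Camera axes: x right, y down, z forward; pixel columns grow to the right and rows downward; lengths in m; the calibration is good to about 2 mm. A picture is of the moment at which its call begins. There is no depth.
- finish_job(): hands the job in, once; it reports no verdict.
The state is a dict: "time_s": time; "joints": joint angles; "joint_velocities": joint speeds; "effort": joint torques, N m; "tcp_pos": TCP position; "ee_rot": TCP orientation; "wrist_force": force on the tool from outside, world axes, zero at the start; "moment": the same for the moment, N m; "gripper_width": opening from 0.0 (shut) to 1.0 (fully open).
Only numpy, scipy, OpenCV 4.12 (cv2) and the standard library are available. Lean on these libraries where they do the work, as an engineer would, in place of code of your own. Each camera call takes 0.05 s, during which the arm holds its last target.

## Working session

There is one attempt and no reset: what is moved stays moved. The work goes in short steps, Python scripts to look and compute and a tool call to move; the robot and the scene stay as the last step left them, time stands still between calls to the robot, and variables do not carry over. Pictures are saved under pics/ and viewed, and the job is handed in when it is done.

Besides the shell and the picture viewer there is one more tool, called after ">>>" as name(argument=value, ...), one argument or row to a line, values as JSON. jog_arm: Moves the arm, as the interface text tells. Its arguments: {"type":"object","properties":{"moves":{"type":"array"}},"required":["moves"]}

```bash
mkdir -p pics; cat > h.py <<'E'
import numpy as np, cv2
from station import *
def cam(name):
    c=capture(name); return c
def save(c,fn):
    cv2.imwrite(fn,cv2.cvtColor(np.ascontiguousarray(c["frame"]),cv2.COLOR_RGB2BGR))
def intr(c):
    h=c["frame"].shape[0]; f=h/2/np.tan(np.radians(c["fov_y"])/2)
    K=np.array([[f,0,c["cx"]],[0,f,c["cy"]],[0,0,1.]])
    return K,np.array([c["k1"],0,0,0,0.])
def ray(c,u,v):
    K,d=intr(c); p=cv2.undistortPointsIter(np.array([[[u,v]]],float),K,d,None,None,(3,100,1e-12))[0,0]
    T=np.array(c["world_from_camera"]); r=T[:3,:3]@np.array([p[0],p[1],1.]); return T[:3,3],r/np.linalg.norm(r)
def onz(c,u,v,z):
    o,r=ray(c,u,v); return o+r*(z-o[2])/r[2]
def proj(c,P):
    K,d=intr(c); T=np.linalg.inv(np.array(c["world_from_camera"])); 
    return cv2.projectPoints(np.array(P,float).reshape(-1,1,3),cv2.Rodrigues(T[:3,:3])[0],T[:3,3],K,d)[0][:,0]
E
python3 - <<'E'
from h import *
np.set_printoptions(precision=4,suppress=True)
for n in("side","top"):
    c=cam(n); save(c,f"pics/{n}0.png"); print(n,c["fov_y"],c["cx"],c["cy"],c["k1"]); print(np.array(c["world_from_camera"]))
s=sense(); print(s)
E
```

```text
side 44.72952948796066 277.6280738860306 212.42636033988893 -0.16808247168209028
[[-0.8835 -0.2264  0.41   -0.1555]
 [-0.4681  0.3954 -0.7903  1.3858]
 [ 0.0168 -0.8902 -0.4553  0.9303]
 [ 0.      0.      0.      1.    ]]
top 45.45814749710976 279.8705469425854 210.25651924582195 0.012402119165843058
[[-0.4533 -0.8202  0.349   0.083 ]
 [-0.8913  0.4145 -0.1838  0.2809]
 [ 0.0061 -0.3944 -0.9189  1.3571]
 [ 0.      0.      0.      1.    ]]
{'time_s': 0.1, 'joints': array([-56.1738,  22.087 ,   0.3868,  -0.0255, -68.4114, -14.8166]), 'joint_velocities': array([ 0.0333, -0.0689,  0.1914,  0.1554, -0.0498,  0.0454]), 'effort': array([ -0.0006, -39.169 ,  18.7935,   4.2319,   0.0135,  -0.0001]), 'tcp_pos': array([ 0.2034, -0.5904,  0.2216]), 'ee_rot': array([[-0.9455, -0.3256, -0.0007],
       [-0.3256,  0.9455,  0.0018],
       [ 0.0001,  0.002 , -1.    ]]), 'wrist_force': array([-0.3263, -0.0577,  0.1186]), 'moment': array([-0.0322,  0.0547, -0.0245]), 'gripper_width': 1.0044388401534672}
```

View pics/side0.png

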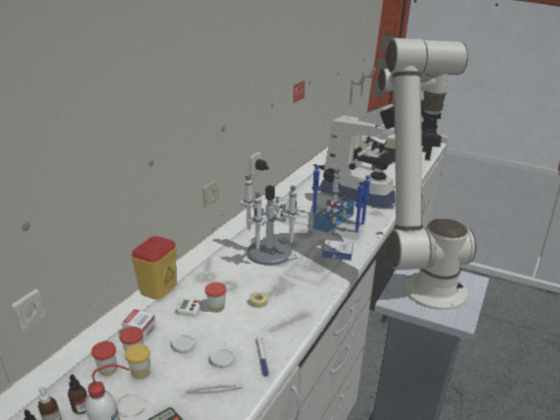

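View pics/top0.png

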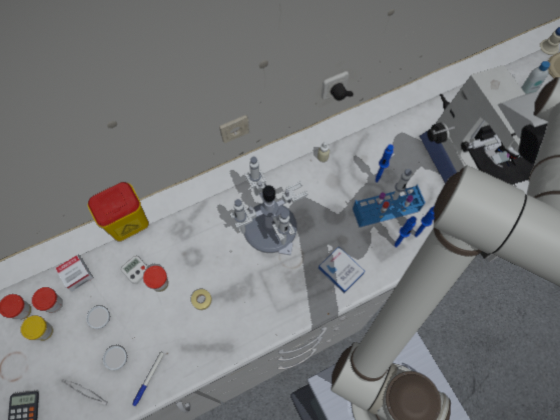

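The carousel is at about (268,225) in the side picture and (268,225) in the top one. The blue rack is near (335,210) side and (388,207) top. I'll enlarge both.

```bash
python3 - <<'E'
import cv2
a=cv2.imread("pics/side0.png")[140:280,220:400]; cv2.imwrite("pics/s0c.png",cv2.resize(a,None,fx=4.2,fy=4.2,interpolation=cv2.INTER_CUBIC))
a=cv2.imread("pics/top0.png")[135:275,210:350]; cv2.imwrite("pics/t0c.png",cv2.resize(a,None,fx=4.2,fy=4.2,interpolation=cv2.INTER_CUBIC))
a=cv2.imread("pics/top0.png")[135:275,300:460]; cv2.imwrite("pics/t0d.png",cv2.resize(a,None,fx=4.2,fy=4.2,interpolation=cv2.INTER_CUBIC))
E
```

```text
(no output)
```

View pics/s0c.png

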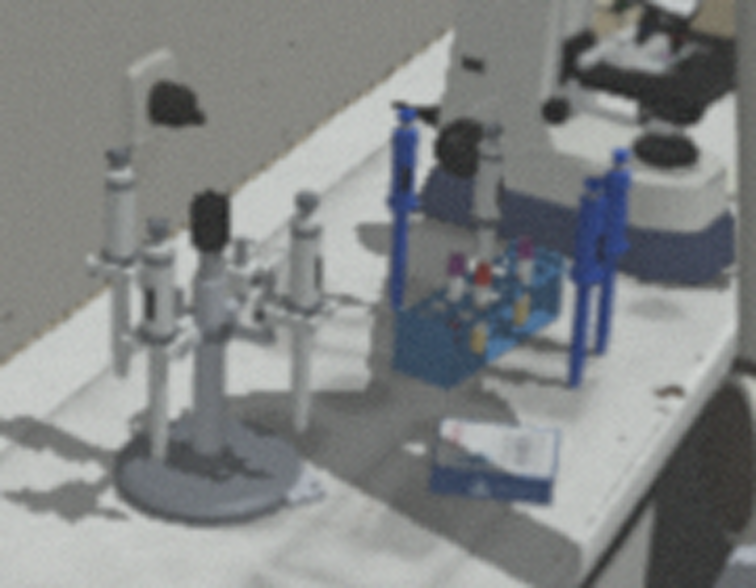

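View pics/t0c.png

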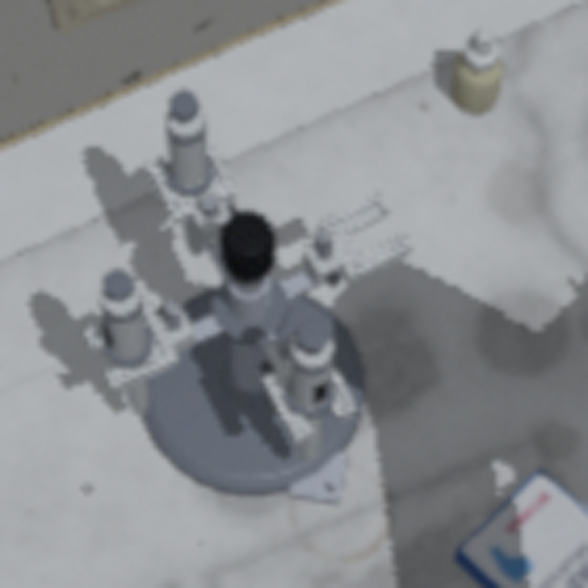

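View pics/t0d.png

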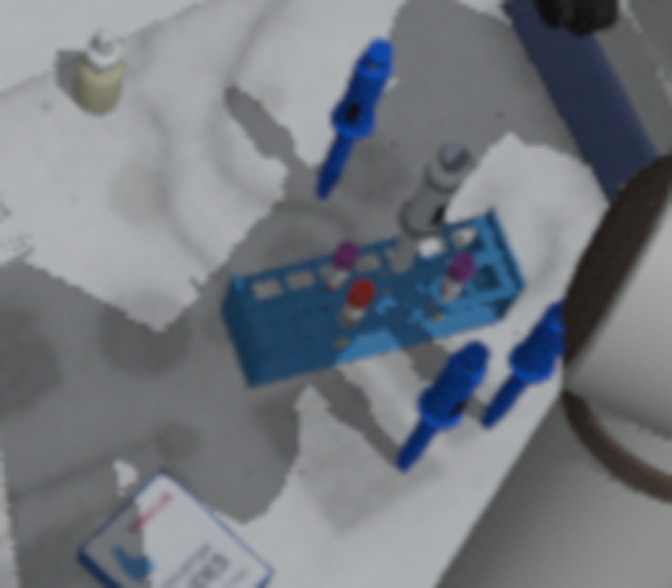

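```bash
cat >> h.py <<'E'
def tri(rs):
    A=np.zeros((3,3));b=np.zeros(3)
    for o,r in rs:
        M=np.eye(3)-np.outer(r,r);A+=M;b+=M@o
    p=np.linalg.solve(A,b); return p,[np.linalg.norm((np.eye(3)-np.outer(r,r))@(p-o)) for o,r in rs]
E
python3 - <<'E'
from h import *
np.set_printoptions(precision=4,suppress=True)
S=cam("side");T=cam("top")
def s(u,v): return ray(S,220+(u+.5)/4.2-.5,140+(v+.5)/4.2-.5)
def t(u,v): return ray(T,210+(u+.5)/4.2-.5,135+(v+.5)/4.2-.5)
def d(u,v): return ray(T,300+(u+.5)/4.2-.5,135+(v+.5)/4.2-.5)
def t0(u,v): return 210+(u+.5)/4.2-.5,135+(v+.5)/4.2-.5
print("knob",tri([s(210,222),t(247,247)]))
# knob by mask
for c,n,box in((S,"s",(180,210,255,285)),(T,"t",(180,206,255,285))):
    f=c["frame"][box[0]:box[1],box[2]:box[3]].astype(int); m=f.max(2)<60
    k,l,st,ce=cv2.connectedComponentsWithStats(m.astype(np.uint8)); i=1+np.argmax(st[1:,4]); print(n,ce[i]+[box[2],box[0]],st[i])
print("nose dot", onz(T,*t0(330,487),0.01), "nose tip",onz(T,*t0(340,502),0.01))
print("h_near button",tri([s(307,198),t(311,330)]))
print("h_left button",tri([s(158,225),t(120,285)]))
print("h_back button",tri([s(120,157),t(183,104)]))
print("pip button",tri([s(491,130),d(455,155)]))
print("oil", onz(T,*(300+100/4.2,135+45/4.2),.08))
print("rack corners")
for q in((228,283),(493,212),(522,285),(250,385)): 
    u,v=300+q[0]/4.2,135+q[1]/4.2; print(onz(T,u,v,.064))
E
```

```text
knob (array([0.5632, 0.0605, 0.2319]), [np.float64(0.000408866399474631), np.float64(0.0004088663994745985)])
s [269.5604 192.3187] [11  6  8 14 91]
t [268.4848 193.5455] [  8   6  12  16 165]
nose dot [0.4736 0.0467 0.01  ] nose tip [0.4611 0.0456 0.01  ]
h_near button (array([0.4832, 0.0584, 0.2701]), [np.float64(0.0019337222186102414), np.float64(0.0019337222186103424)])
h_left button (array([0.5622, 0.1417, 0.2621]), [np.float64(0.0002071756945842289), np.float64(0.00020717569458427674)])
h_back button (array([0.6459, 0.0597, 0.2693]), [np.float64(0.0017266747376639808), np.float64(0.001726674737663875)])
pip button (array([ 0.4702, -0.2969,  0.201 ]), [np.float64(0.00045084425734368027), np.float64(0.0004508442573435837)])
oil [ 0.6937 -0.1831  0.08  ]
rack corners
[ 0.5009 -0.1766  0.064 ]
[ 0.4652 -0.3652  0.064 ]
[ 0.4103 -0.3525  0.064 ]
[ 0.4306 -0.1523  0.064 ]
```

```bash
python3 - <<'E'
from h import *
np.set_printoptions(precision=4,suppress=True)
S=cam("side");T=cam("top")
s=lambda u,v: ray(S,220+(u+.5)/4.2-.5,140+(v+.5)/4.2-.5)
d=lambda u,v: ray(T,300+(u+.5)/4.2-.5,135+(v+.5)/4.2-.5)
dd=lambda u,v,z: onz(T,300+(u+.5)/4.2-.5,135+(v+.5)/4.2-.5,z)
print("knob mask",tri([ray(S,269.56,192.32),ray(T,268.48,193.55)]))
print("blue1",tri([s(406,115),d(378,52)]), "blue2",tri([s(592,185),d(474,355)]),"blue3",tri([s(620,156),d(560,315)]))
print("rack top corners")
for q in ((228,280),(493,212),(522,290),(250,385)): print(dd(*q,.064), dd(*q,0))
ax=np.array([.5632,.0605])
for a in (265,270,275):
    r=np.radians(a); P=[[*(ax+R*np.array([np.cos(r),np.sin(r)])),.173] for R in(.052,.082,.103)]
    print(a,((proj(T,P)-[210,135])*4.2).tolist())
for a in (185,188,191):
    r=np.radians(a); P=[[*(ax+R*np.array([np.cos(r),np.sin(r)])),z] for R,z in((.078,.01),(.103,.01),(.082,.173))]
    print(a,((proj(T,P)-[210,135])*4.2).tolist(),((proj(S,P)-[220,140])*4.2).tolist())
a=cv2.imread("pics/top0.png")[170:265,250:320]; cv2.imwrite("pics/t0e.png",cv2.resize(a,None,fx=6.3,fy=6.3,interpolation=cv2.INTER_CUBIC))
E
```

```text
knob mask (array([0.563 , 0.0607, 0.2325]), [np.float64(7.429173797358866e-05), np.float64(7.42917379737344e-05)])
blue1 (array([ 0.5536, -0.2941,  0.1996]), [np.float64(0.0006342235951291834), np.float64(0.0006342235951292959)]) blue2 (array([ 0.3526, -0.2364,  0.1966]), [np.float64(2.6878232464625148e-05), np.float64(2.6878232464681974e-05)]) blue3 (array([ 0.3486, -0.2933,  0.2038]), [np.float64(0.0009991990397868837), np.float64(0.0009991990397868722)])
rack top corners
[ 0.5043 -0.1773  0.064 ] [ 0.5252 -0.2    -0.    ]
[ 0.4667 -0.3648  0.064 ] [ 0.4857 -0.3968  0.    ]
[ 0.4087 -0.3502  0.064 ] [ 0.4248 -0.3814  0.    ]
[ 0.4321 -0.1519  0.064 ] [ 0.4493 -0.1733  0.    ]
265 [[325.41746970770816, 258.19665326361104], [370.06906094783244, 241.92065283760593], [401.14147476640505, 230.59406859440827]]
270 [[322.3493173623694, 252.14250521645045], [365.16426434109474, 232.4453368442388], [394.92285034747397, 218.75442306543573]]
275 [[318.7220834425198, 246.36359086949204], [359.39283012819965, 223.41319571196297], [387.6288202711059, 207.47930304422317]]
185 [[311.0435552236196, 474.88283133537664], [330.88340755765427, 504.93825975465273], [318.2993980596355, 392.2928161196715]] [[293.492753860319, 486.15889037992935], [322.2826484601565, 492.9344871306411], [304.19864456241044, 308.2008597750946]]
188 [[316.0803574568155, 471.7276122692617], [337.55556821947386, 500.72247271801695], [324.2186173025366, 388.6438091961277]] [[295.229823310267, 483.7031966662033], [324.5118988231728, 489.66064211989874], [306.0849316801048, 305.8764605146219]]
191 [[320.927989546462, 468.3302384374429], [343.97230499868965, 496.1851854527739], [329.91353736097017, 384.7154713083275]] [[296.71118398241987, 481.2062337392413], [326.39845432603465, 486.336155338087], [307.6887377031476, 303.51317907931013]]
```

View pics/t0e.png

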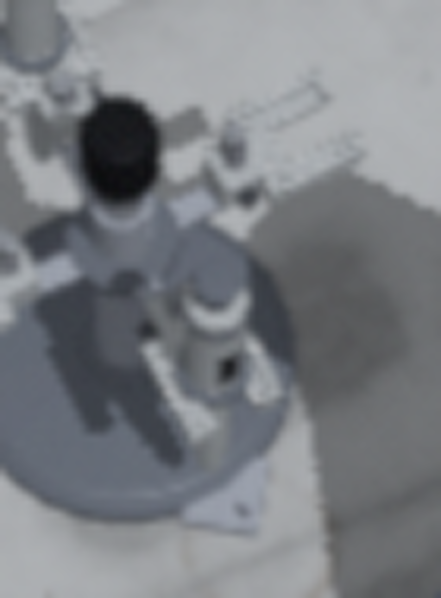

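```bash
cat >> h.py <<'E'
def delta(pos,yaw):
    """shift and turn (tool axes) from the measured pose to tool-down pose with y axis at yaw deg"""
    from scipy.spatial.transform import Rotation as Ro
    s=sense(); R=np.array(s["ee_rot"]); a=np.radians(yaw); y=np.array([np.cos(a),np.sin(a),0]); z=np.array([0,0,-1.]); x=np.cross(y,z)
    Rt=np.column_stack([x,y,z]); 
    return R.T@(np.array(pos)-s["tcp_pos"]), Ro.from_matrix(R.T@Rt).as_rotvec()
E
python3 - <<'E'
from h import *
np.set_printoptions(precision=4,suppress=True)
print(delta([.204,-.591,.36],109)); print(delta([.39,-.26,.38],145)); print(delta([.563,.0605,.36],180))
E
```

```text
(array([-0.0003, -0.0003, -0.1378]), array([ 0.0007, -0.0001,  0.0002]))
(array([-0.284 ,  0.2521, -0.1576]), array([ 0.0007,  0.0001, -0.6281]))
(array([-0.552 ,  0.4987, -0.1375]), array([ 0.0006,  0.0004, -1.239 ]))
```

>>> jog_arm(
  moves=[
    [-1,0,0,-0.04,0,0,0],
    [-1,0,0,-0.08,0,0,0],
    [-1,0,0,-0.12,0,0,0],
    [-1,0,0,-0.15,0,0,0],
    [-1,-0.02,0.02,-0.155,0,0,-0.06],
    [-1,-0.045,0.04,-0.155,0,0,-0.12],
    [-1,-0.07,0.063,-0.155,0,0,-0.18],
    [-1,-0.096,0.087,-0.155,0,0,-0.24],
    [-1,-0.122,0.111,-0.155,0,0,-0.3],
    [-1,-0.148,0.135,-0.155,0,0,-0.36],
  ],
)

```text
time_s: 1.13
tcp_pos: [0.2999, -0.4135, 0.3775]
ee_rot: [[-0.769, -0.64, 0.0], [-0.64, 0.769, 0.0], [-0.0, -0.0, -1.0]]
wrist_force: [1.0, 0.2, 0.8]
gripper_width: 0.998
```

```bash
python3 - <<'E'
from h import *
np.set_printoptions(precision=4,suppress=True)
s=sense();print(s["time_s"],s["joints"],s["tcp_pos"],s["wrist_force"]);print(delta([.563,.0605,.36],180))
E
```

```text
1.1333 [-35.8225   6.6065   1.4724  -0.0088 -84.858  -14.3967] [ 0.2999 -0.4135  0.3775] [0.9971 0.2016 0.8033]
(array([-0.5055,  0.1959,  0.0176]), array([-0.0002,  0.0001, -0.8765]))
```

>>> jog_arm(
  moves=[
    [-1,-0.036,0.014,0,0,0,-0.063],
    [-1,-0.072,0.028,0,0,0,-0.126],
    [-1,-0.108,0.042,0,0,0,-0.19],
    [-1,-0.144,0.056,0,0,0,-0.25],
    [-1,-0.18,0.07,0,0,0,-0.313],
    [-1,-0.216,0.084,0,0,0,-0.376],
    [-1,-0.252,0.098,0,0,0,-0.44],
    [-1,-0.288,0.112,0,0,0,-0.5],
    [-1,-0.324,0.126,0,0,0,-0.563],
    [-1,-0.36,0.14,0,0,0,-0.626],
  ],
)

```text
time_s: 1.97
tcp_pos: [0.4878, -0.0757, 0.3779]
ee_rot: [[-0.247, -0.969, 0.001], [-0.969, 0.247, 0.0], [-0.0, -0.001, -1.0]]
wrist_force: [0.5, -0.0, 0.5]
gripper_width: 0.998
```

```bash
python3 - <<'E'
from h import *
np.set_printoptions(precision=4,suppress=True)
s=sense();print(s["time_s"],s["joints"],s["tcp_pos"],s["wrist_force"]);print(delta([.563,.0605,.3],180))
E
```

```text
1.9667 [ 10.0713   4.7563  -0.5735  -0.0012 -84.623  -24.3646] [ 0.4878 -0.0757  0.3779] [ 0.4854 -0.0003  0.5443]
(array([-0.1505, -0.0392,  0.078 ]), array([-0.0008,  0.0003, -0.2495]))
```

>>> jog_arm(
  moves=[
    [-0.6,-0.036,-0.01,0,0,0,-0.062],
    [-0.3,-0.075,-0.02,0,0,0,-0.125],
    [-0.3,-0.11,-0.03,0,0,0,-0.19],
    [-0.3,-0.1505,-0.0392,0.005,0,0,-0.25],
    [-0.3,-0.1505,-0.0392,0.03,0,0,-0.25],
    [-0.3,-0.1505,-0.0392,0.06,0,0,-0.25],
    [-0.3,-0.1505,-0.0392,0.09,0,0,-0.25],
    [-0.3,-0.1505,-0.0392,0.095,0,0,-0.25],
    [-0.3,-0.1505,-0.0392,0.095,0,0,-0.25],
    [-0.3,-0.1505,-0.0392,0.095,0,0,-0.25],
  ],
)

```text
time_s: 2.8
tcp_pos: [0.564, 0.0581, 0.2841]
ee_rot: [[-0.003, -1.0, 0.002], [-1.0, 0.003, -0.0], [0.0, -0.002, -1.0]]
wrist_force: [0.8, -0.2, 0.8]
gripper_width: 0.648
```

```bash
python3 - <<'E'
from h import *
np.set_printoptions(precision=4,suppress=True)
s=sense();print(s["time_s"],s["joints"],s["tcp_pos"],s["wrist_force"],s["gripper_width"]);print(delta([.563,.0605,.223],180))
S=cam("side");T=cam("top");save(S,"pics/s1.png");save(T,"pics/t1.png")
a=S["frame"][130:280,200:340,::-1];b=T["frame"][115:265,200:340,::-1]
cv2.imwrite("pics/st1.png",cv2.resize(np.hstack([a,b]),None,fx=2.8,fy=2.8,interpolation=cv2.INTER_CUBIC))
E
```

```text
2.8 [ 22.297   14.1635  -2.0746   0.074  -73.6482 -22.4808] [0.564  0.0581 0.2841] [ 0.8284 -0.1978  0.8089] 0.6481733626751375
(array([-0.0024,  0.0011,  0.0611]), array([-0.0023, -0.0004, -0.0028]))
```

View pics/st1.png

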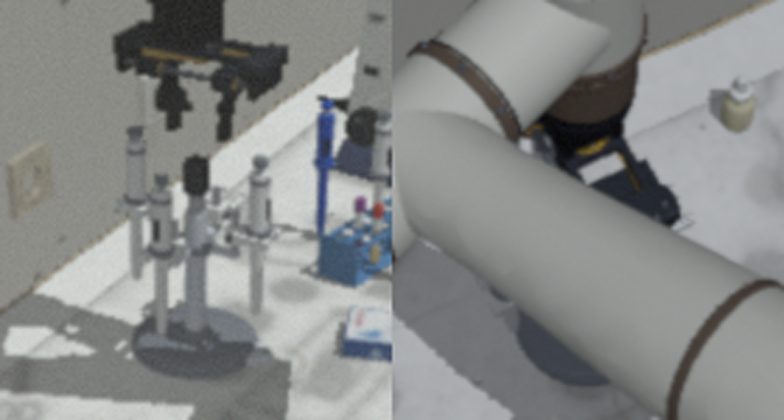

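Side view: the open fingers straddle the knob (knob at about (196,175) in the left half) and the body is well above the hung pipettes. Next I go down and close on the knob.

>>> jog_arm(
  moves=[
    [-0.3,-0.002,0.001,0.015,0,0,0],
    [-0.3,-0.002,0.001,0.03,0,0,0],
    [-0.3,-0.002,0.001,0.045,0,0,0],
    [-0.3,-0.002,0.001,0.055,0,0,0],
    [-0.3,-0.002,0.001,0.061,0,0,0],
    [-0.3,-0.002,0.001,0.061,0,0,0],
    [-0.3,-0.002,0.001,0.061,0,0,0],
    [-0.3,-0.002,0.001,0.061,0,0,0],
    [-0.3,-0.002,0.001,0.061,0,0,0],
    [-0.3,-0.002,0.001,0.061,0,0,0],
  ],
)

```text
time_s: 3.73
tcp_pos: [0.5625, 0.0605, 0.2223]
ee_rot: [[-0.003, -1.0, 0.001], [-1.0, 0.003, 0.0], [-0.0, -0.001, -1.0]]
wrist_force: [-0.1, -1.0, 0.1]
gripper_width: 0.653
```

```bash
python3 - <<'E'
from h import *
np.set_printoptions(precision=4,suppress=True)
s=sense();print(s["time_s"],s["joints"],s["tcp_pos"],s["wrist_force"],s["gripper_width"]);print(delta([.563,.0605,.223],180))
S=cam("side");
a=S["frame"][130:280,200:340,::-1]
cv2.imwrite("pics/s2.png",cv2.resize(a,None,fx=4,fy=4,interpolation=cv2.INTER_CUBIC))
E
```

```text
3.7333 [ 22.5465  16.2499  -8.1389   0.0091 -65.5275 -22.7174] [0.5625 0.0605 0.2223] [-0.0793 -1.0083  0.0985] 0.6533181688719742
(array([-0.    , -0.0005, -0.0007]), array([-0.0014,  0.0004, -0.0029]))
```

View pics/s2.png

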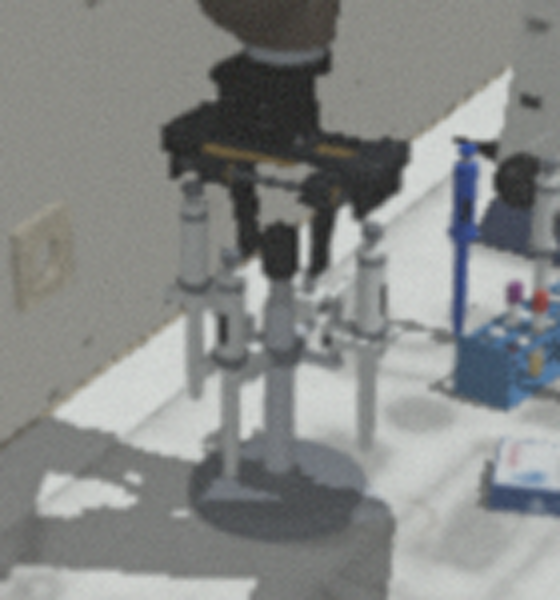

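Side view: the fingers are on both sides of the knob (282,250) and clear of the hung pipettes. Now I close the gripper.

>>> jog_arm(
  moves=[
    [0,0,0,0,0,0,0],
    [1,0,0,0,0,0,0],
    [1,0,0,0,0,0,0],
    [1,0,0,0,0,0,0],
    [1,0,0,0,0,0,0],
    [1,0,0,0,0,0,0],
    [1,0,0,0,0,0,0],
    [1,0,0,0,0,0,0.005],
    [1,0,0,0,0,0,0.01],
    [1,0,0,0,0,0,0.02],
  ],
)

```text
time_s: 4.62
tcp_pos: [0.5661, 0.0604, 0.2216]
ee_rot: [[-0.023, -1.0, 0.008], [-1.0, 0.023, 0.001], [-0.001, -0.008, -1.0]]
wrist_force: [11.3, -3.8, -6.3]
gripper_width: 0.337
```

```bash
python3 - <<'E'
from h import *
np.set_printoptions(precision=4,suppress=True)
s=sense();print(s["time_s"],s["tcp_pos"],s["wrist_force"],s["moment"],s["gripper_width"])
E
```

```text
4.6167 [0.5661 0.0604 0.2216] [11.3198 -3.7681 -6.3091] [-0.7929 -2.9644  0.1304] 0.33666746788151175
```

>>> jog_arm(
  moves=[
    [1,0,-0.002,0,0,0,0],
    [1,0,-0.0035,0,0,0,0],
    [1,0,-0.0045,0,0,0,0.01],
    [1,0,-0.0045,0,0,0,0.03],
    [1,0,-0.0045,0,0,0,0.06],
    [1,0,-0.0045,0,0,0,0.1],
    [1,0,-0.0045,0,0,0,0.145],
    [1,0,-0.0045,0,0,0,0.19],
    [1,0,-0.0045,0,0,0,0.235],
    [1,0,-0.0045,0,0,0,0.28],
  ],
)

```text
time_s: 5.45
tcp_pos: [0.5665, 0.0603, 0.2215]
ee_rot: [[-0.301, -0.954, 0.0], [-0.954, 0.301, 0.0], [-0.0, -0.0, -1.0]]
wrist_force: [0.4, 1.1, -1.2]
gripper_width: 0.336
```

```bash
python3 - <<'E'
from h import *
np.set_printoptions(precision=4,suppress=True)
s=sense();print(s["time_s"],s["tcp_pos"],s["wrist_force"],s["moment"],s["gripper_width"],s["joints"])
S=cam("side");
a=S["frame"][130:280,200:340,::-1]
cv2.imwrite("pics/s3.png",cv2.resize(a,None,fx=4,fy=4,interpolation=cv2.INTER_CUBIC))
E
```

```text
5.45 [0.5665 0.0603 0.2215] [ 0.4218  1.1426 -1.1662] [ 0.1125 -0.1944  0.1545] 0.33613862823979185 [ 22.3664  16.7017  -7.6134   0.0061 -65.6644 -39.8849]
```

View pics/s3.png

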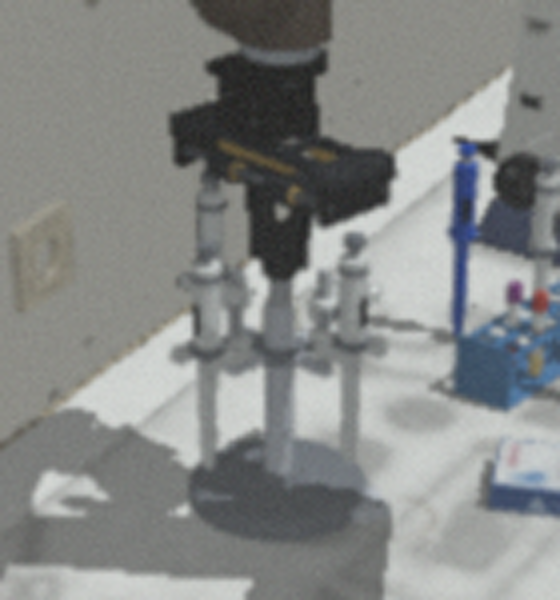

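>>> jog_arm(
  moves=[
    [1,0,0,0,0,0,0.05],
    [1,0,0,0,0,0,0.1],
    [1,0,0,0,0,0,0.155],
    [1,0,0,0,0,0,0.21],
    [1,0,0,0,0,0,0.265],
    [1,0,0,0,0,0,0.32],
    [1,0,0,0,0,0,0.375],
    [1,0,0,0,0,0,0.43],
    [1,0,0,0,0,0,0.485],
    [1,0,0,0,0,0,0.54],
  ],
)

```text
time_s: 6.33
tcp_pos: [0.5672, 0.0599, 0.2215]
ee_rot: [[-0.748, -0.664, 0.001], [-0.664, 0.748, -0.001], [-0.001, -0.001, -1.0]]
wrist_force: [3.0, -1.2, -2.7]
gripper_width: 0.342
```

>>> jog_arm(
  moves=[
    [1,0,0,0,0,0,0.06],
    [1,0,0,0,0,0,0.12],
    [1,0,0,0,0,0,0.18],
    [1,0,0,0,0,0,0.24],
    [1,0,0,0,0,0,0.3],
    [1,0,0,0,0,0,0.36],
    [1,0,0,0,0,0,0.42],
    [1,0,0,0,0,0,0.48],
    [1,0,0,0,0,0,0.53],
    [1,0,0,0,0,0,0.56],
  ],
)

```text
time_s: 7.17
tcp_pos: [0.5675, 0.0593, 0.2215]
ee_rot: [[-0.986, -0.165, 0.002], [-0.165, 0.986, -0.002], [-0.001, -0.002, -1.0]]
wrist_force: [4.1, -3.7, -2.9]
gripper_width: 0.341
```

```bash
python3 - <<'E'
from h import *
np.set_printoptions(precision=4,suppress=True)
s=sense();R=s["ee_rot"];print(s["time_s"],s["tcp_pos"],np.degrees(np.arctan2(R[1,1],R[0,1])),s["wrist_force"],s["moment"],s["gripper_width"],s["joints"])
S=cam("side");save(S,"pics/s4full.png")
a=S["frame"][130:280,200:340,::-1]
cv2.imwrite("pics/s4.png",cv2.resize(a,None,fx=4,fy=4,interpolation=cv2.INTER_CUBIC))
E
```

```text
7.1667 [0.5675 0.0593 0.2215] 99.51180952221864 [ 4.062  -3.6515 -2.9101] [-1.116  -1.1206  0.1561] 0.3411037939773529 [  22.2978   16.7482   -7.6008    0.1405  -65.5965 -102.8439]
```

View pics/s4.png

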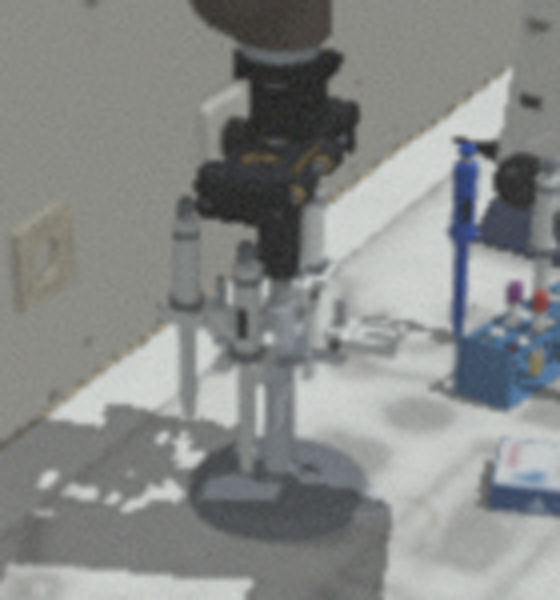

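>>> jog_arm(
  moves=[
    [0.3,0,0,0,0,0,0],
    [-0.3,0,0,0,0,0,0],
    [-0.3,0,0,0,0,0,0],
    [-0.3,0,0,0,0,0,0],
    [-0.3,0,0,-0.02,0,0,0],
    [-0.3,0,0,-0.05,0,0,0],
    [-0.3,0,0,-0.085,0,0,0],
    [-0.3,0,0,-0.12,0,0,0],
    [-0.3,0,0,-0.15,0,0,0],
    [-0.3,0,0,-0.15,0,0,0],
  ],
)

```text
time_s: 8.05
tcp_pos: [0.5687, 0.0603, 0.3794]
ee_rot: [[-0.986, -0.168, 0.013], [-0.168, 0.986, 0.002], [-0.014, 0.0, -1.0]]
wrist_force: [-0.4, 0.2, 1.1]
gripper_width: 0.648
```

```bash
python3 - <<'E'
from h import *
np.set_printoptions(precision=4,suppress=True)
s=sense();R=s["ee_rot"];print(s["time_s"],s["tcp_pos"],np.degrees(np.arctan2(R[1,1],R[0,1])),s["wrist_force"],s["moment"],s["gripper_width"],s["joints"])
S=cam("side");save(S,"pics/s5full.png")
a=S["frame"][130:280,200:340,::-1]
cv2.imwrite("pics/s5.png",cv2.resize(a,None,fx=4,fy=4,interpolation=cv2.INTER_CUBIC))
p=np.array([.4702,-.2969]); print(delta([*p,.30],99),delta([*p,.15],99))
E
```

```text
8.05 [0.5687 0.0603 0.3794] 99.64520016040109 [-0.4127  0.1528  1.1078] [ 0.0519 -0.0529 -0.0112] 0.6481676622481741 [  22.3747   12.6564    9.0653    0.165   -85.6466 -102.741 ]
(array([ 0.1565, -0.3363,  0.074 ]), array([0.0013, 0.0081, 0.0111])) (array([ 0.1577, -0.3365,  0.224 ]), array([0.0013, 0.0081, 0.0111]))
```

View pics/s5.png

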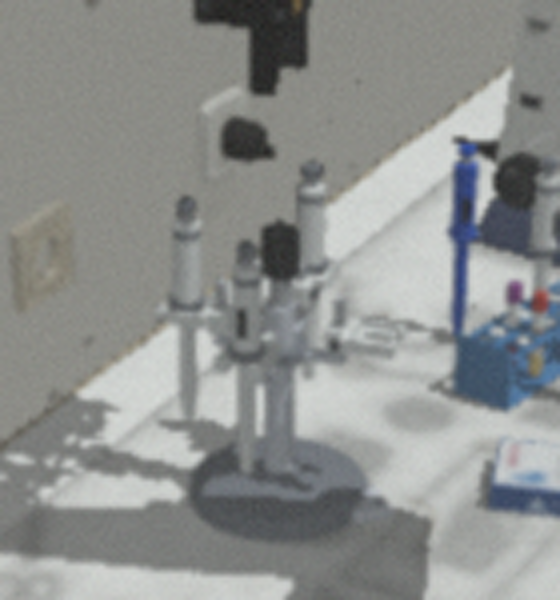

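>>> jog_arm(
  moves=[
    [-0.3,0.016,-0.034,0,0,0,0],
    [-0.3,0.032,-0.068,0,0,0,0],
    [-0.3,0.048,-0.102,0,0,0,0],
    [-0.3,0.064,-0.136,0,0,0,0],
    [-0.3,0.08,-0.17,0,0,0,0],
    [-0.3,0.096,-0.204,0,0,0,0],
    [-0.3,0.112,-0.238,0,0,0,0],
    [-0.3,0.126,-0.272,0,0,0,0],
    [-0.3,0.14,-0.305,0,0,0,0],
    [-0.3,0.155,-0.337,0,0,0,0],
  ],
)

```text
time_s: 8.93
tcp_pos: [0.4689, -0.2991, 0.3702]
ee_rot: [[-0.986, -0.167, -0.002], [-0.167, 0.986, 0.001], [0.002, 0.002, -1.0]]
wrist_force: [0.9, 0.0, 0.8]
gripper_width: 0.65
```

```bash
python3 - <<'E'
from h import *
np.set_printoptions(precision=4,suppress=True)
S=cam("side");T=cam("top")
a=S["frame"][130:280,200:400,::-1];cv2.imwrite("pics/s6.png",cv2.resize(a,None,fx=4,fy=4,interpolation=cv2.INTER_CUBIC))
b=T["frame"][135:275,210:400,::-1];cv2.imwrite("pics/t6.png",cv2.resize(b,None,fx=4.2,fy=4.2,interpolation=cv2.INTER_CUBIC))
s=sense();R=s["ee_rot"];print(s["time_s"],s["tcp_pos"],np.degrees(np.arctan2(R[1,1],R[0,1])),s["wrist_force"],s["gripper_width"],s["joints"])
E
```

```text
9.0333 [ 0.4681 -0.3011  0.3696] 99.29094200350924 [-0.7302 -0.2265 -0.166 ] 0.650156246865927 [-16.0707  11.6693   6.5314  -0.0032 -85.0766 -64.6379]
```

View pics/s6.png

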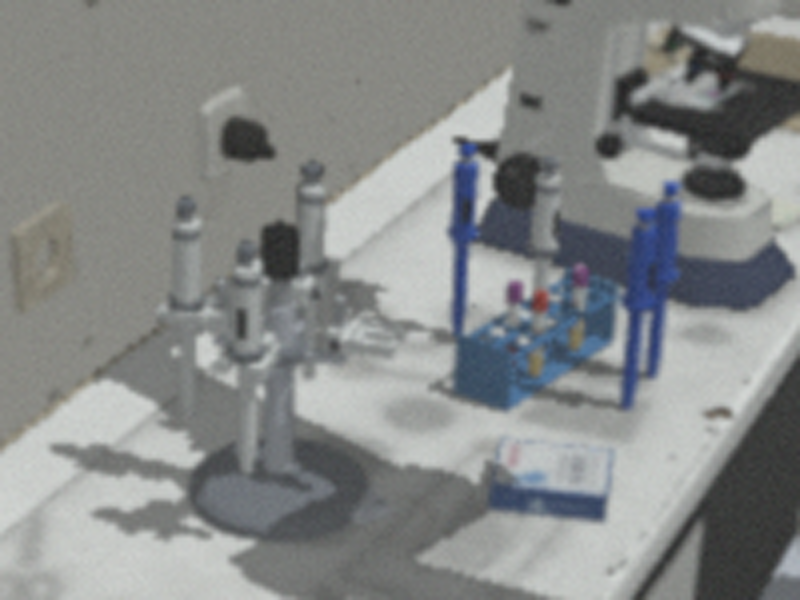

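View pics/t6.png

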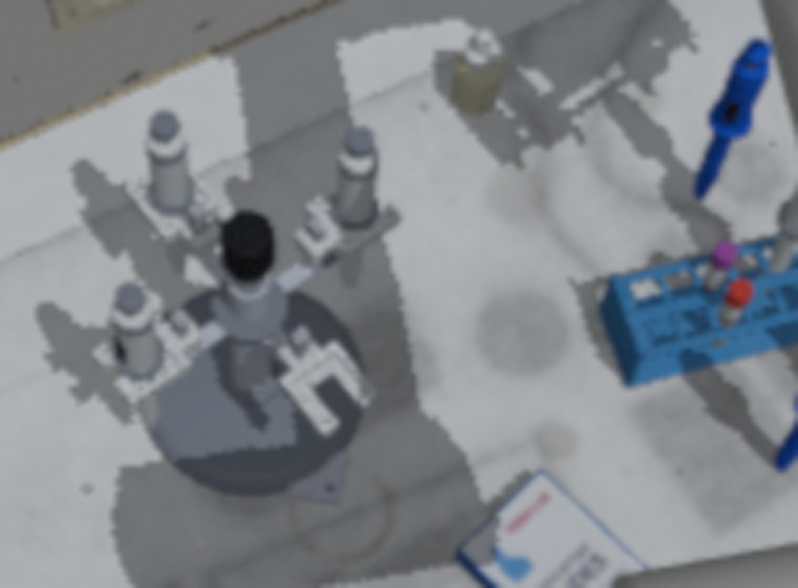

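```bash
python3 - <<'E'
from h import *
np.set_printoptions(precision=4,suppress=True)
S=cam("side");T=cam("top")
s=lambda u,v: ray(S,200+(u+.5)/4-.5,130+(v+.5)/4-.5)
t=lambda u,v: ray(T,210+(u+.5)/4.2-.5,135+(v+.5)/4.2-.5)
k,_=tri([s(281,250),t(247,246)]); print("knob",k)
for n,a,b in(("h3",(186,203),(131,297)),("h2",(246,247),(131,297)),("x",(186,203),(164,124)),("r",(313,168),(358,140)),("l",(246,247),(131,297))):
    p,e=tri([s(*a),t(*b)]); d=p-k; print(n,p,e[0],np.hypot(d[0],d[1]),np.degrees(np.arctan2(d[1],d[0]))%360)
for z in(.165,.173,.181):
    P=[onz(T,210+(u+.5)/4.2-.5,135+(v+.5)/4.2-.5,z) for u,v in((325,425),(362,392))]; m=sum(P)/2; d=m-k; print(z,m,np.hypot(*d[:2]),np.degrees(np.arctan2(d[1],d[0]))%360, np.linalg.norm(P[0]-P[1]))
print("mouth tri",tri([s(392,337),t(343,409)]))
for u,v in((330,487),(341,503)):
    for z in(0.,.01): d=onz(T,210+(u+.5)/4.2-.5,135+(v+.5)/4.2-.5,z)-k; print("nose",np.hypot(*d[:2]),np.degrees(np.arctan2(d[1],d[0]))%360)
print("pip",tri([s(548,164),t(792,215)]))
st=sense(); print(st["tcp_pos"]); print(proj(S,[st["tcp_pos"]]),proj(T,[st["tcp_pos"]]))
c=S["frame"][40:280,280:420,::-1];c2=T["frame"][40:280,340:560,::-1]
cv2.imwrite("pics/g6.png",cv2.resize(np.hstack([c,c2]),None,fx=2.2,fy=2.2,interpolation=cv2.INTER_CUBIC))
E
```

```text
knob [0.5628 0.0604 0.2334]
h3 [0.5649 0.153  0.2986] 0.027825189918000943 0.09260567493110394 88.68606491826002
h2 [0.549  0.1405 0.2708] 0.0002986415027331586 0.08127694884684245 99.78650921410488
x [0.6436 0.0745 0.2627] 0.0004603574414401575 0.08207803866502217 9.89370443830776
r [ 0.5768 -0.0196  0.2741] 0.001183578827952396 0.08115447671835414 279.96503908789515
l [0.549  0.1405 0.2708] 0.0002986415027331586 0.08127694884684245 99.78650921410488
0.165 [0.4694 0.0434 0.165 ] 0.09496873923813044 190.32631494086263 0.031102795680561915
0.173 [0.4668 0.0449 0.173 ] 0.09725463327511255 189.12842524925867 0.030894075557479396
0.181 [0.4642 0.0465 0.181 ] 0.0995810758463051 187.98602622692965 0.03068535543439693
mouth tri (array([0.4669, 0.045 , 0.1713]), [np.float64(0.0002184622682871189), np.float64(0.00021846226828713312)])
nose 0.08767118932634439 190.14001148426237
nose 0.09024619583416602 188.72909837303214
nose 0.10117646320125945 189.5847651636155
nose 0.10366913562106606 188.3737315423786
pip (array([ 0.4436, -0.24  ,  0.2253]), [np.float64(0.005163980092396572), np.float64(0.00516398009239659)])
[ 0.4693 -0.2983  0.3701]
[[340.0149 127.5523]] [[426.3895 137.0186]]
```

View pics/g6.png

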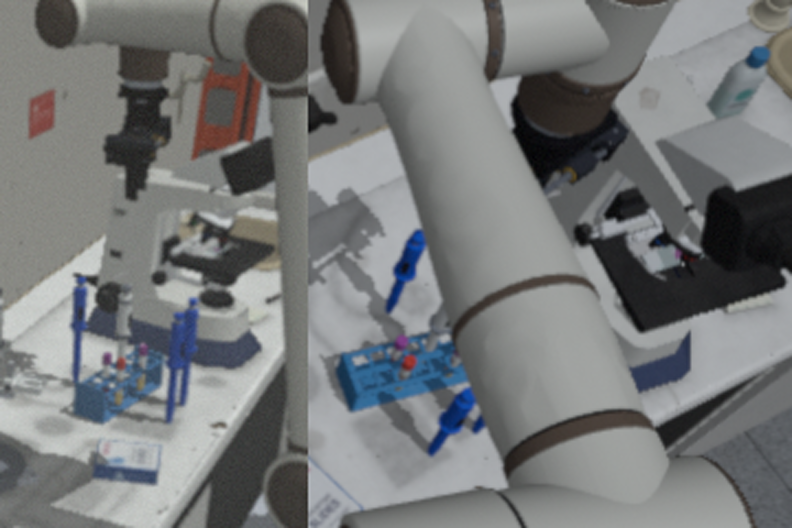

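```bash
python3 - <<'E'
from h import *
np.set_printoptions(precision=4,suppress=True)
print(delta([.4725,-.298,.215],99.9))
E
```

```text
(array([-0.0035, -0.0005,  0.1551]), array([ 0.0019, -0.0021, -0.0071]))
```

>>> jog_arm(
  moves=[
    [-0.3,-0.002,-0.0005,0.03,0,0,-0.004],
    [-0.3,-0.0035,-0.0005,0.06,0,0,-0.007],
    [-0.3,-0.0035,-0.0005,0.09,0,0,-0.007],
    [-0.3,-0.0035,-0.0005,0.12,0,0,-0.007],
    [-0.3,-0.0035,-0.0005,0.14,0,0,-0.007],
    [-0.3,-0.0035,-0.0005,0.155,0,0,-0.007],
    [-0.3,-0.0035,-0.0005,0.155,0,0,-0.007],
    [-0.3,-0.0035,-0.0005,0.155,0,0,-0.007],
    [-0.3,-0.0035,-0.0005,0.155,0,0,-0.007],
    [-0.3,-0.0035,-0.0005,0.155,0,0,-0.007],
  ],
)

```text
time_s: 9.97
tcp_pos: [0.4746, -0.2977, 0.2181]
ee_rot: [[-0.985, -0.175, 0.003], [-0.175, 0.985, -0.001], [-0.003, -0.002, -1.0]]
wrist_force: [-0.1, 0.8, -0.1]
gripper_width: 0.647
```

```bash
python3 - <<'E'
from h import *
np.set_printoptions(precision=4,suppress=True)
s=sense();R=s["ee_rot"];print(s["time_s"],s["tcp_pos"],np.degrees(np.arctan2(R[1,1],R[0,1])),s["wrist_force"],s["gripper_width"])
S=cam("side");a=S["frame"][120:250,290:420,::-1]
T=cam("top");b=T["frame"][120:250,360:490,::-1]
cv2.imwrite("pics/g7.png",cv2.resize(np.hstack([a,b]),None,fx=3,fy=3,interpolation=cv2.INTER_CUBIC))
print(delta([.4725,-.298,.150],99.9))
E
```

```text
9.9667 [ 0.4746 -0.2977  0.2181] 100.06912166661337 [-0.0592  0.7833 -0.1346] 0.647050242101395
(array([0.0019, 0.0002, 0.0679]), array([-0.0012,  0.0022,  0.0024]))
```

View pics/g7.png

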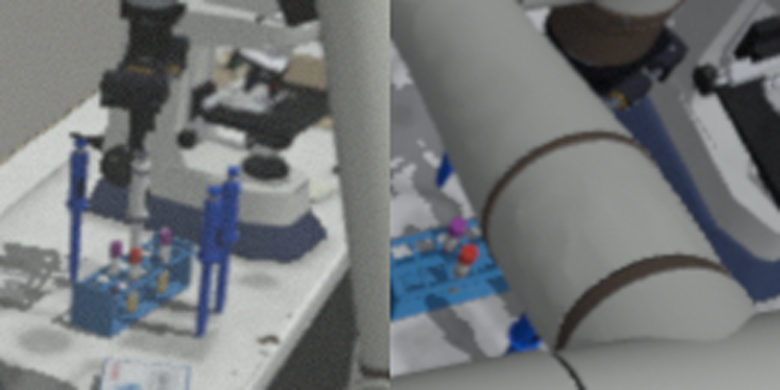

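Side view: the fingers at (140,140) line up with the pipette axis at (140,185). I'll go down the rest of the way.

>>> jog_arm(
  moves=[
    [-0.3,0.001,0,0.015,0,0,0],
    [-0.3,0.001,0,0.03,0,0,0],
    [-0.3,0.001,0,0.045,0,0,0],
    [-0.3,0.001,0,0.056,0,0,0],
    [-0.3,0.001,0,0.064,0,0,0],
    [-0.3,0.001,0,0.066,0,0,0],
    [-0.3,0.001,0,0.066,0,0,0],
    [-0.3,0.001,0,0.066,0,0,0],
    [-0.3,0.001,0,0.066,0,0,0],
    [-0.3,0.001,0,0.066,0,0,0],
  ],
)

```text
time_s: 10.9
tcp_pos: [0.4731, -0.2982, 0.1514]
ee_rot: [[-0.985, -0.174, 0.002], [-0.174, 0.985, -0.001], [-0.001, -0.001, -1.0]]
wrist_force: [0.6, -0.3, 0.4]
gripper_width: 0.65
```

```bash
python3 - <<'E'
from h import *
np.set_printoptions(precision=4,suppress=True)
s=sense();R=s["ee_rot"];print(s["time_s"],s["tcp_pos"],np.degrees(np.arctan2(R[1,1],R[0,1])),s["wrist_force"],s["gripper_width"])
S=cam("side");a=S["frame"][130:230,300:400,::-1]
cv2.imwrite("pics/g8.png",cv2.resize(a,None,fx=5,fy=5,interpolation=cv2.INTER_CUBIC))
E
```

```text
10.9 [ 0.4731 -0.2982  0.1514] 100.01913913594134 [ 0.6435 -0.2727  0.4314] 0.6497204399249498
```

View pics/g8.png

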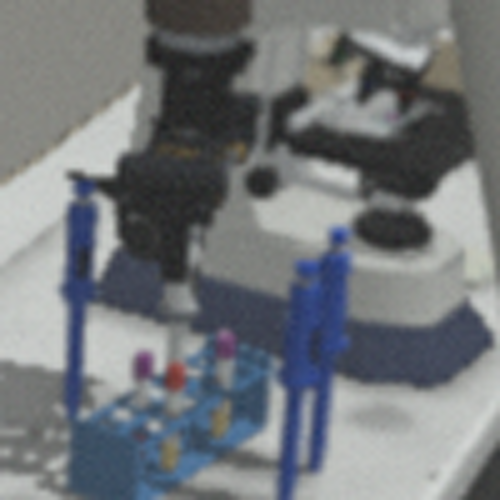

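>>> jog_arm(
  moves=[
    [0,0,0,0,0,0,0],
    [0.3,0,0,0,0,0,0],
    [1,0,0,0,0,0,0],
    [1,0,0,0,0,0,0],
    [1,0,0,0,0,0,0],
    [1,0,0,0,0,0,0],
    [1,0,0,0,0,0,0],
    [1,0,0,0,0,0,0],
    [1,0,0,0,0,0,0],
    [1,0,0,0,0,0,0],
  ],
)

```text
time_s: 11.78
tcp_pos: [0.4726, -0.2979, 0.1505]
ee_rot: [[-0.985, -0.174, -0.0], [-0.174, 0.985, 0.0], [0.0, 0.0, -1.0]]
wrist_force: [-0.7, 1.0, 0.9]
gripper_width: 0.266
```

```bash
python3 - <<'E'
from h import *
np.set_printoptions(precision=4,suppress=True)
s=sense();R=s["ee_rot"];print(s["time_s"],s["tcp_pos"],np.degrees(np.arctan2(R[1,1],R[0,1])),s["wrist_force"],s["moment"],s["gripper_width"],s["gripper_width"]*87)
E
```

```text
11.7833 [ 0.4726 -0.2979  0.1505] 100.01311084793936 [-0.7076  0.987   0.8556] [0.4251 0.0719 0.0255] 0.2655580418425035 23.103549640297803
```

>>> jog_arm(
  moves=[
    [1,0,0,-0.01,0,0,0],
    [1,0,0,-0.025,0,0,0],
    [1,0,0,-0.045,0,0,0],
    [1,0,0,-0.065,0,0,0],
    [1,0,0,-0.085,0,0,0],
    [1,0,0,-0.105,0,0,0],
    [1,0,0,-0.125,0,0,0],
    [1,0,0,-0.14,0,0,0],
    [1,0,0,-0.15,0,0,0],
    [1,0,0,-0.15,0,0,0],
  ],
)

```text
time_s: 12.62
tcp_pos: [0.4734, -0.2986, 0.3033]
ee_rot: [[-0.985, -0.174, 0.004], [-0.174, 0.985, -0.002], [-0.004, -0.003, -1.0]]
wrist_force: [0.3, -0.1, -1.3]
gripper_width: 0.26
```

```bash
python3 - <<'E'
from h import *
np.set_printoptions(precision=4,suppress=True)
s=sense();R=s["ee_rot"];print(s["time_s"],s["tcp_pos"],np.degrees(np.arctan2(R[1,1],R[0,1])),s["wrist_force"],s["moment"],s["gripper_width"],s["joints"])
S=cam("side");a=S["frame"][90:230,290:430,::-1]
T=cam("top");b=T["frame"][90:230,360:500,::-1]
cv2.imwrite("pics/g9.png",cv2.resize(np.hstack([a,b]),None,fx=2.8,fy=2.8,interpolation=cv2.INTER_CUBIC))
u=np.array([np.cos(np.radians(189.9)),np.sin(np.radians(189.9))]);A=np.array([.567,.0592])
print(A+.082*u, A+.132*u); print(delta([*(A+.132*u),.30],99.9))
E
```

```text
12.6167 [ 0.4734 -0.2986  0.3033] 100.02037282515121 [ 0.3484 -0.0781 -1.3483] [-0.0373 -0.0366 -0.0242] 0.2603323686150849 [-15.6224  12.8325  -1.131    0.0533 -75.7544 -64.3699]
[0.4862 0.0451] [0.437  0.0365]
(array([-0.0232,  0.3353,  0.0003]), array([ 0.0008, -0.0003,  0.0018]))
```

View pics/g9.png

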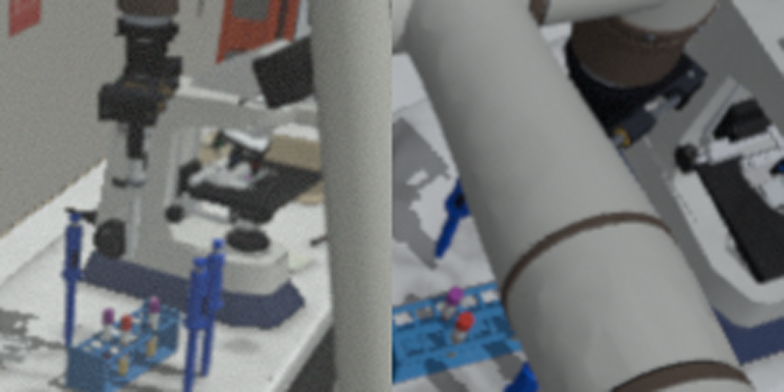

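The pipette is lifted: its collar shows at (128,180) in the side view. I'll carry it round to in front of the hook mouth.

>>> jog_arm(
  moves=[
    [1,-0.001,0.01,0,0,0,0],
    [1,-0.003,0.04,0,0,0,0],
    [1,-0.006,0.08,0,0,0,0],
    [1,-0.008,0.12,0,0,0,0],
    [1,-0.011,0.16,0,0,0,0],
    [1,-0.014,0.2,0,0,0,0],
    [1,-0.017,0.24,0,0,0,0],
    [1,-0.02,0.28,0,0,0,0],
    [1,-0.022,0.315,0,0,0,0],
    [1,-0.023,0.335,0,0,0,0],
  ],
)

```text
time_s: 13.55
tcp_pos: [0.4353, 0.0388, 0.2995]
ee_rot: [[-0.984, -0.177, -0.002], [-0.177, 0.984, 0.0], [0.002, 0.001, -1.0]]
wrist_force: [0.1, 0.5, -1.5]
gripper_width: 0.265
```

```bash
python3 - <<'E'
from h import *
np.set_printoptions(precision=4,suppress=True)
s=sense();R=s["ee_rot"];print(s["time_s"],s["tcp_pos"],np.degrees(np.arctan2(R[1,1],R[0,1])),s["wrist_force"],s["moment"],s["gripper_width"],s["joints"])
u=np.array([np.cos(np.radians(189.9)),np.sin(np.radians(189.9))]);A=np.array([.567,.0592])
print(delta([*(A+.132*u),.30],99.9),delta([*(A+.132*u),.256],99.9))
S=cam("side");a=S["frame"][110:270,220:360,::-1]
T=cam("top");b=T["frame"][110:270,220:360,::-1]
cv2.imwrite("pics/g10.png",cv2.resize(np.hstack([a,b]),None,fx=2.8,fy=2.8,interpolation=cv2.INTER_CUBIC))
E
```

```text
13.55 [0.4353 0.0388 0.2995] 100.17704424486844 [ 0.1157  0.5119 -1.4983] [-0.08   -0.0149  0.0165] 0.265318889013497 [  26.4983    0.2967  -16.146    -0.0617  -73.6487 -106.3038]
(array([-0.0012, -0.0026, -0.0005]), array([ 0.0005, -0.0018,  0.0048])) (array([-0.0013, -0.0026,  0.0435]), array([ 0.0005, -0.0018,  0.0048]))
```

View pics/g10.png

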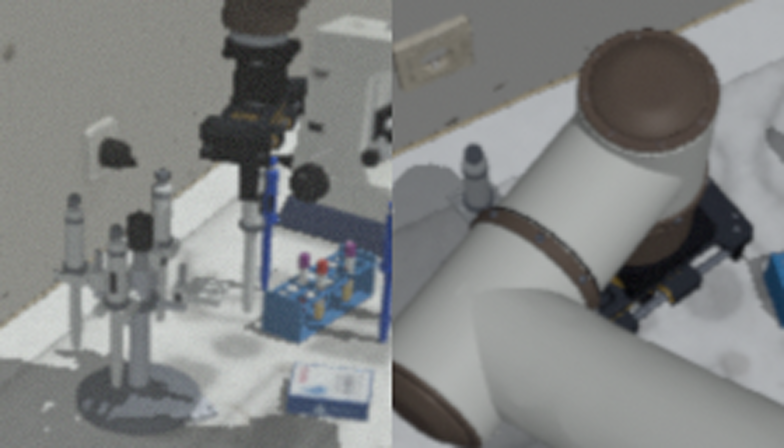

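>>> jog_arm(
  moves=[
    [1,-0.001,-0.0026,0.01,0,0,0],
    [1,-0.001,-0.0026,0.02,0,0,0],
    [1,-0.001,-0.0026,0.03,0,0,0],
    [1,-0.001,-0.0026,0.04,0,0,0],
    [1,-0.001,-0.0026,0.05,0,0,0],
    [1,-0.001,-0.0026,0.054,0,0,0],
    [1,-0.001,-0.0026,0.054,0,0,0],
    [1,-0.001,-0.0026,0.054,0,0,0],
    [1,-0.001,-0.0026,0.054,0,0,0],
    [1,-0.001,-0.0026,0.054,0,0,0],
  ],
)

```text
time_s: 14.48
tcp_pos: [0.4388, 0.0334, 0.247]
ee_rot: [[-0.985, -0.174, 0.001], [-0.174, 0.985, 0.0], [-0.001, 0.0, -1.0]]
wrist_force: [-0.4, 0.1, -2.0]
gripper_width: 0.265
```

```bash
python3 - <<'E'
from h import *
np.set_printoptions(precision=4,suppress=True)
P=[]
for i in range(3):
    s=sense();P.append(s["tcp_pos"]);S=cam("side")
R=s["ee_rot"];print(s["time_s"],P,np.degrees(np.arctan2(R[1,1],R[0,1])),s["wrist_force"],s["joints"])
save(S,"pics/s11.png")
p=s["tcp_pos"]; off=np.array([.004,-.0013,0])
for z in(.105,.12,.14,.16,.18,.20): print(z,proj(S,[[p[0],p[1],z]])[0],proj(S,[[p[0]-.004,p[1]+.0013,z]])[0])
a=S["frame"][150:270,230:350,::-1]
cv2.imwrite("pics/g11.png",cv2.resize(a,None,fx=5,fy=5,interpolation=cv2.INTER_CUBIC))
E
```

```text
14.5833 [array([0.4388, 0.0334, 0.247 ]), array([0.4387, 0.0335, 0.247 ]), array([0.4387, 0.0335, 0.247 ])] 100.00941628866933 [ 0.2734 -0.369  -1.0143] [  25.6701    2.4592  -21.5364    0.0028  -65.9438 -105.6618]
0.105 [306.0536 232.213 ] [306.9825 232.6729]
0.12 [306.248  228.2443] [307.1811 228.7   ]
0.14 [306.5087 222.9009] [307.4475 223.3509]
0.16 [306.7713 217.4979] [307.7157 217.9419]
0.18 [307.0356 212.0349] [307.9857 212.4728]
0.2 [307.3017 206.5116] [308.2576 206.9431]
```

View pics/g11.png

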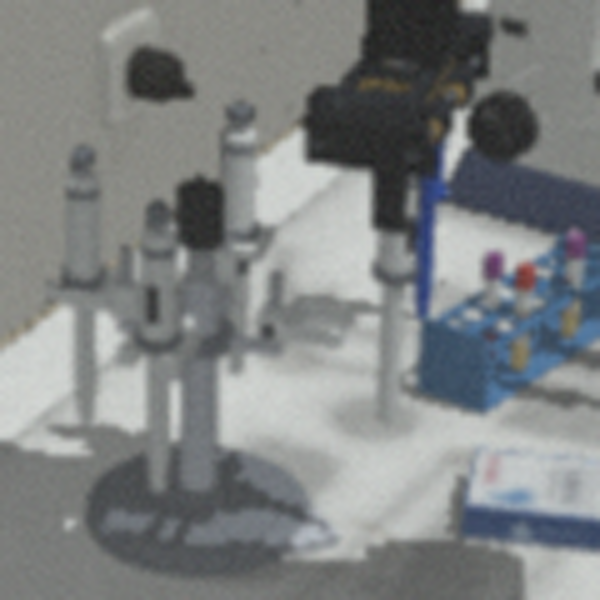

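```bash
python3 - <<'E'
from h import *
np.set_printoptions(precision=2,suppress=True,linewidth=160)
Fs=[cam("side")["frame"].astype(float) for _ in range(3)]
S=cam("side"); g=np.mean(Fs,0).mean(2); s=sense();p=s["tcp_pos"]; print(p)
print("shaft rows")
for v in range(210,233,2): print(v,g[v,300:318].astype(int))
print("column rows")
for v in range(222,246,3): print(v,g[v,262:280].astype(int))
print("knob")
for v in range(187,200,2): print(v,g[v,260:280].astype(int))
for z in(.06,.09,.12): print(proj(S,[[.567,.0592,z]])[0],proj(S,[[.563,.0605,z]])[0])
print(proj(S,[[.567,.0592,.2325]])[0],proj(S,[[.563,.0605,.2325]])[0])
E
```

```text
[0.44 0.03 0.25]
shaft rows
210 [139 139 140 150 177 180 150 130 131 140 156 174 156 107  81 108 159 172]
212 [125 134 142 143 145 141 129 128 136 151 148 148 156 116  89 119 163 166]
214 [139 170 190 193 192 181 146 128 139 152 159 168 167 156 112  92 100 103]
216 [168 172 173 171 172 165 136 130 140 155 161 170 170 148 104  81  78  81]
218 [189 188 185 183 181 169 140 132 144 153 167 180 179 152 104  81  80  81]
220 [196 197 195 195 191 170 137 133 143 157 173 185 180 148 101  79  81  83]
222 [185 185 186 189 186 167 139 135 147 158 177 186 172 122  87  81  81  81]
224 [177 175 174 175 172 153 134 135 145 157 156 148 132 105  82  78  82  80]
226 [194 193 191 189 183 159 134 138 150 147 131 147 148 115  85  76  79  81]
228 [187 186 185 184 179 154 133 138 151 153 139 127 111  97  93  89  84  81]
230 [166 161 161 161 156 141 134 139 149 157 170 173 169 166 159 139 131 124]
232 [157 154 155 155 152 140 131 136 148 151 157 161 166 174 181 184 188 188]
column rows
222 [132 136 132 123 118 109 112 112 114 111 114 136 172 159 140 130 146 186]
225 [129 131 137 133 114 110 115 117 118 116 1
[... 534 characters left out ...]
 57  46  45  45  45  45  45  54  84 117 130 139 150 151]
189 [129 126 128 138 130  86  53  47  48  46  49  49  47  46  70 112 132 140 149 154]
191 [ 80  74  77  96 109  78  51  49  50  48  46  47  46  45  67 112 133 141 147 153]
193 [ 81  81  82  86  93  69  52  48  47  48  50  45  45  48  70 114 134 141 152 153]
195 [ 91  94 100 119 136  97  55  46  48  49  50  46  49  47  73 113 129 138 145 143]
197 [117 118 116 118 112  88  58  50  49  50  50  50  46  51  70 102 110 104 101  92]
199 [121 124 124 117 112 125 128  93  65  61  62  62  66  85 100 116 142 163 168 177]
[268.24 237.82] [269.08 238.27]
[268.31 230.14] [269.16 230.58]
[268.38 222.33] [269.24 222.77]
[268.68 191.89] [269.57 192.29]
```

```bash
cat >> h.py <<'E'
A=np.array([.5668,.0592]);U=np.array([np.cos(np.radians(189.9)),np.sin(np.radians(189.9))]);W=np.array([-U[1],U[0]])
def rt():
    s=sense();p=s["tcp_pos"][:2]-A; R=s["ee_rot"]
    print("t %.2f r %.4f tang %.4f (tool y = %.4f) z %.4f"%(s["time_s"],p@U,p@W,p@R[:2,1],s["tcp_pos"][2]),"F rad %.2f tan %.2f z %.2f"%(s["wrist_force"][:2]@U,s["wrist_force"][:2]@W,s["wrist_force"][2]),"yaw %.2f"%np.degrees(np.arctan2(R[1,1],R[0,1])),"w %.3f"%s["gripper_width"], "tilt",R[:,2].round(4), "M",s["moment"].round(2))
E
python3 - <<'E'
from h import *
np.set_printoptions(precision=4,suppress=True)
rt(); s=sense(); R=s["ee_rot"]; print(R[:2,0]@U,R[:2,1]@W)
S=cam("side");g=S["frame"].astype(int)
for v in(184,187,190,193): print(v,g[v,295:325].mean(1).astype(int))
for z in(.25,.24): 
    for dy in(-.02,0,.02): print(z,dy,proj(S,[[*(s["tcp_pos"][:2]+R[:2,1]*dy),z]])[0])
E
```

```text
t 14.83 r 0.1308 tang 0.0032 (tool y = -0.0029) z 0.2467 F rad -0.68 tan 0.36 z -1.52 yaw 100.02 w 0.267 tilt [ 0.0003  0.0002 -1.    ] M [-0.03 -0.   -0.03]
0.9999976433675176 -0.9999976936116046
184 [198 194 180 164 159 157 150 147 125  80  50  44  43  41  47  45  46  48
  50  46  50  54  75 129 173 134  84  73  68  73]
187 [181 173 175 183 186 190 193 196 184 121  61  46  44  43  44  52  76 104
  92  74  76  80  82  93  88  77  73  70  73  71]
190 [186 193 192 189 195 196 197 201 191 123  59  44  49  42  48  55 105 136
 108  72  70  81  96 101 100  92  75  65  66  69]
193 [194 196 198 198 200 200 203 202 190 120  63  44  47  47  45  66  98 107
  86  80  72 104 150 176 181 169 166 168 162 157]
0.25 -0.02 [309.6163 189.999 ]
0.25 0 [308.0242 192.4569]
0.25 0.02 [306.3976 194.9677]
0.24 -0.02 [309.4782 192.8212]
0.24 0 [307.8886 195.3025]
0.24 0.02 [306.2648 197.8369]
```

>>> jog_arm(
  moves=[
    [1,0,0.0015,0,0,0,0],
    [1,0,0.003,0,0,0,0],
    [1,-0.006,0.003,0,0,0,0],
    [1,-0.012,0.003,0,0,0,0],
    [1,-0.017,0.003,0,0,0,0],
    [1,-0.02,0.003,0,0,0,0],
    [1,-0.02,0.003,0,0,0,0],
    [1,-0.02,0.003,0,0,0,0],
    [1,-0.02,0.003,0,0,0,0],
    [1,-0.02,0.003,0,0,0,0],
  ],
)

```text
time_s: 15.72
tcp_pos: [0.4574, 0.0398, 0.2465]
ee_rot: [[-0.985, -0.174, -0.0], [-0.174, 0.985, -0.0], [0.0, -0.0, -1.0]]
wrist_force: [0.6, 0.8, -1.6]
gripper_width: 0.269
```

```bash
python3 - <<'E'
from h import *
rt()
for i in range(3): S=cam("side")
rt()
a=S["frame"][150:250,240:340,::-1]
cv2.imwrite("pics/g12.png",cv2.resize(a,None,fx=6,fy=6,interpolation=cv2.INTER_CUBIC))
E
```

```text
t 15.72 r 0.1111 tang 0.0003 (tool y = -0.0001) z 0.2465 F rad -0.73 tan -0.63 z -1.63 yaw 100.01 w 0.269 tilt [-2.e-04 -1.e-04 -1.e+00] M [-0.05  0.02 -0.03]
t 15.87 r 0.1110 tang 0.0002 (tool y = 0.0000) z 0.2466 F rad 0.05 tan -0.32 z -1.37 yaw 100.02 w 0.269 tilt [ 1.e-04  0.e+00 -1.e+00] M [-0.01  0.    0.01]
```

View pics/g12.png

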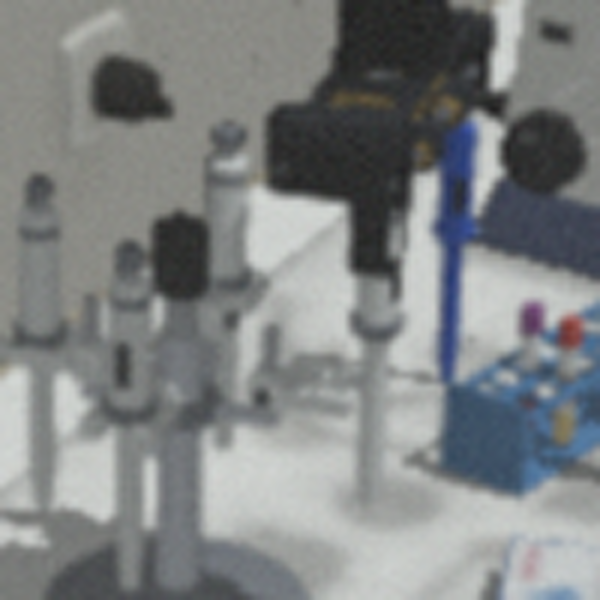

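>>> jog_arm(
  moves=[
    [1,-0.003,0,0,0,0,0],
    [1,-0.006,0,0,0,0,0],
    [1,-0.009,0,0,0,0,0],
    [1,-0.012,0,0,0,0,0],
    [1,-0.015,0,0,0,0,0],
    [1,-0.018,0,0,0,0,0],
    [1,-0.021,0,0,0,0,0],
    [1,-0.023,0,0,0,0,0],
    [1,-0.024,0,0,0,0,0],
    [1,-0.024,0,0,0,0,0],
  ],
)

```text
time_s: 16.7
tcp_pos: [0.4815, 0.0441, 0.2464]
ee_rot: [[-0.985, -0.174, -0.0], [-0.174, 0.985, -0.0], [0.0, -0.0, -1.0]]
wrist_force: [-0.5, 0.6, -1.6]
gripper_width: 0.268
```

```bash
python3 - <<'E'
from h import *
rt()
for i in range(2): S=cam("side")
rt()
a=S["frame"][150:250,240:340,::-1]
cv2.imwrite("pics/g13.png",cv2.resize(a,None,fx=6,fy=6,interpolation=cv2.INTER_CUBIC))
E
```

```text
t 16.70 r 0.0867 tang 0.0002 (tool y = -0.0000) z 0.2464 F rad 0.37 tan -0.66 z -1.61 yaw 100.01 w 0.268 tilt [-2.e-04 -1.e-04 -1.e+00] M [-0.02  0.05  0.01]
t 16.80 r 0.0869 tang 0.0002 (tool y = -0.0000) z 0.2465 F rad -0.91 tan -0.38 z -2.57 yaw 100.01 w 0.267 tilt [-2.e-04 -0.e+00 -1.e+00] M [ 0.01 -0.01 -0.04]
```

View pics/g13.png

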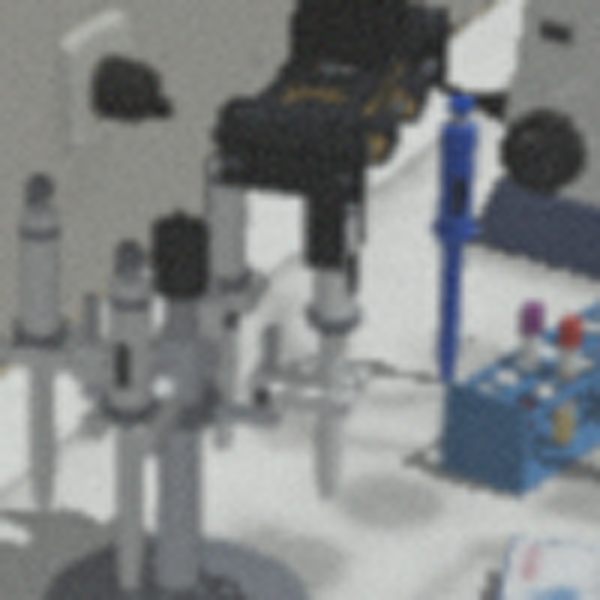

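The shaft is between the tines (crossing at (330,390)) and there is no lateral force. I'll slide inwards slowly and watch the radial force.

>>> jog_arm(
  moves=[
    [1,-0.001,0,0,0,0,0],
    [1,-0.003,0,0,0,0,0],
    [1,-0.005,0,0,0,0,0],
    [1,-0.007,0,0,0,0,0],
    [1,-0.009,0,0,0,0,0],
    [1,-0.0095,0,0,0,0,0],
    [1,-0.01,0,0,0,0,0],
    [1,-0.01,0,0,0,0,0],
    [1,-0.01,0,0,0,0,0],
    [1,-0.01,0,0,0,0,0],
  ],
)

```text
time_s: 17.63
tcp_pos: [0.4904, 0.0456, 0.2463]
ee_rot: [[-0.985, -0.174, -0.002], [-0.174, 0.985, -0.001], [0.002, -0.0, -1.0]]
wrist_force: [-3.0, -0.4, -0.9]
gripper_width: 0.271
```

```bash
python3 - <<'E'
from h import *
rt()
for i in range(4): S=cam("side"); rt()
a=S["frame"][150:250,240:340,::-1]
cv2.imwrite("pics/g14.png",cv2.resize(a,None,fx=6,fy=6,interpolation=cv2.INTER_CUBIC))
g=S["frame"].mean(2)
for v in(209,211,213,224,226,228): print(v,g[v,284:302].astype(int))
P=[[*(A+.082*U),z] for z in(.21,.173,.12)]; print(proj(S,P))
E
```

```text
t 17.63 r 0.0776 tang 0.0003 (tool y = -0.0001) z 0.2463 F rad 3.07 tan -0.15 z -0.93 yaw 100.01 w 0.271 tilt [-1.6e-03 -5.0e-04 -1.0e+00] M [-0.21  1.33  0.02]
t 17.68 r 0.0775 tang 0.0003 (tool y = -0.0001) z 0.2463 F rad 3.47 tan 0.12 z 0.24 yaw 100.01 w 0.270 tilt [-1.4e-03 -5.0e-04 -1.0e+00] M [-0.19  1.41 -0.02]
t 17.73 r 0.0774 tang 0.0003 (tool y = -0.0001) z 0.2463 F rad 3.82 tan -0.14 z 0.16 yaw 100.01 w 0.269 tilt [-1.3e-03 -4.0e-04 -1.0e+00] M [-0.16  1.4   0.02]
t 17.78 r 0.0774 tang 0.0003 (tool y = -0.0001) z 0.2463 F rad 3.06 tan -0.43 z -0.46 yaw 100.01 w 0.265 tilt [-1.2e-03 -4.0e-04 -1.0e+00] M [-0.22  1.42 -0.04]
t 17.83 r 0.0773 tang 0.0002 (tool y = -0.0001) z 0.2463 F rad 3.86 tan 0.29 z -0.63 yaw 100.01 w 0.266 tilt [-1.1e-03 -3.0e-04 -1.0e+00] M [-0.18  1.46  0.01]
209 [119 107 135 159 163 163 146 130 131 142 149 147 148 168 180 186 188 192]
211 [110 109 118 126 122 121 131 126 132 146 157 155 151 148 145 157 167 153]
213 [133 143 147 133 125 120 113 125 132 149 157 159 165 174 172 150 156 168]
224 [190 189 185 182 183 180 164 135 136 153 162 171 183 185 183 177 177 178]
226 [204 204 202 202 196 199 183 143 136 149 161 179 194 193 192 194 194 195]
228 [207 205 205 204 204 201 193 154 139 150 164 184 193 194 194 185 189 189]
[[292.65784621 201.8793038 ]
 [292.31680862 212.06552639]
 [291.83684506 226.30271097]]
```

View pics/g14.png

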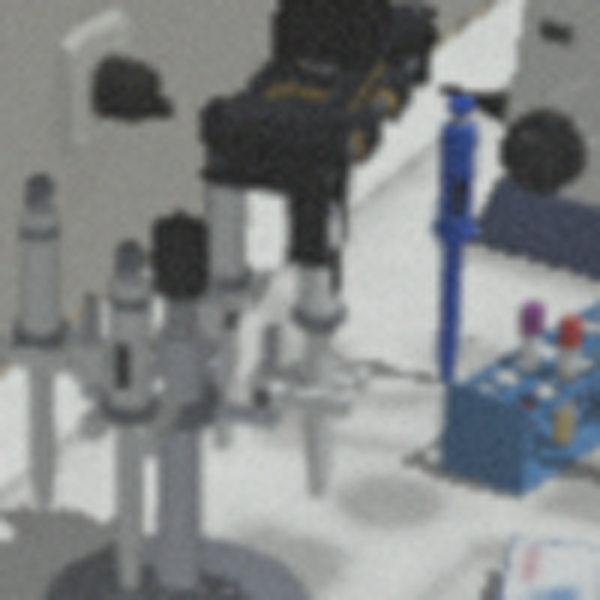

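Contact with the slot's inner end is felt (3.5 N radially). The shaft's left edge has lagged the tool, so the pipette has tilted a little in the pads. I'll back off to the pocket radius and measure the tilt.

>>> jog_arm(
  moves=[
    [1,0.001,0,0,0,0,0],
    [1,0.002,0,0,0,0,0],
    [1,0.003,0,0,0,0,0],
    [1,0.004,0,0,0,0,0],
    [1,0.005,0,0,0,0,0],
    [1,0.005,0,0,0,0,0],
    [1,0.005,0,0,0,0,0],
    [1,0.005,0,0,0,0,0],
    [1,0.005,0,0,0,0,0],
    [1,0.005,0,0,0,0,0],
  ],
)

```text
time_s: 18.67
tcp_pos: [0.4863, 0.045, 0.2466]
ee_rot: [[-0.985, -0.174, 0.0], [-0.174, 0.985, 0.0], [-0.0, 0.0, -1.0]]
wrist_force: [-0.3, 0.7, -0.9]
gripper_width: 0.269
```

```bash
python3 - <<'E'
from h import *
rt()
G=[]
for i in range(4): S=cam("side"); G.append(S["frame"].astype(float).mean(2))
rt()
a=S["frame"][150:250,240:340,::-1]
cv2.imwrite("pics/g15.png",cv2.resize(a,None,fx=6,fy=6,interpolation=cv2.INTER_CUBIC))
g=np.mean(G,0)
for v in range(196,234,2): print(v,g[v,284:304].astype(int))
P=[[*(A+.082*U),z] for z in(.24,.21,.173,.12,.10)]; print(proj(S,P))
E
```

```text
t 18.67 r 0.0817 tang 0.0001 (tool y = 0.0000) z 0.2466 F rad 0.19 tan -0.70 z -0.93 yaw 100.02 w 0.269 tilt [ 3.e-04  1.e-04 -1.e+00] M [-0.02 -0.02  0.02]
t 18.87 r 0.0818 tang 0.0001 (tool y = 0.0000) z 0.2465 F rad -0.15 tan 0.07 z -2.01 yaw 100.02 w 0.270 tilt [ 1.e-04  0.e+00 -1.e+00] M [ 0.03 -0.02 -0.01]
196 [138 167 184 188 192 188 160 133 127 132 143 138  93  85 151 191 200 201
 201 201]
198 [148 174 184 188 192 188 158 131 126 133 145 144 110 118 179 202 203 203
 205 205]
200 [172 173 171 173 178 169 137 125 129 139 147 155 154 157 178 199 208 206
 205 204]
202 [178 169 165 169 169 138  99  94 112 129 141 144 133 122 141 188 204 205
 206 205]
204 [136 120 136 162 177 175 151 113  90  86  88  90 105 140 182 200 204 202
 205 204]
206 [118 108 131 160 172 181 185 163 134 123 125 132 164 191 200 202 202 204
 204 205]
208 [118 109 130 156 165 171 171 157 134 130 138 151 163 179 189 197 202 204
 205 204]
210 [109 108 131 147 140 136 145 138 130 133 147 157 154 151 151 151 151 146
 142 151]
212 [118 117 119 117 116 119 127 125 125 135 149 158 161 163 157 157 175 161
 148 145]
214
[... 312 characters left out ...]
79 188 193 197 198 197
 196 197]
222 [176 173 175 174 172 169 162 144 133 141 152 160 173 178 181 184 186 188
 187 188]
224 [190 188 186 183 182 182 175 149 133 139 152 167 179 186 182 180 179 176
 176 175]
226 [203 204 202 201 200 201 193 163 139 142 153 169 188 195 194 193 196 193
 192 190]
228 [203 206 205 202 204 204 195 165 139 139 153 169 189 193 192 189 187 187
 185 185]
230 [205 206 205 200 202 200 195 172 142 140 153 175 181 181 177 172 168 162
 161 163]
232 [205 203 202 204 200 199 199 188 161 152 161 175 171 165 161 159 158 157
 156 155]
[[292.93792684 193.46941819]
 [292.65784621 201.8793038 ]
 [292.31680862 212.06552639]
 [291.83684506 226.30271097]
 [291.65836226 231.56813637]]
```

View pics/g15.png

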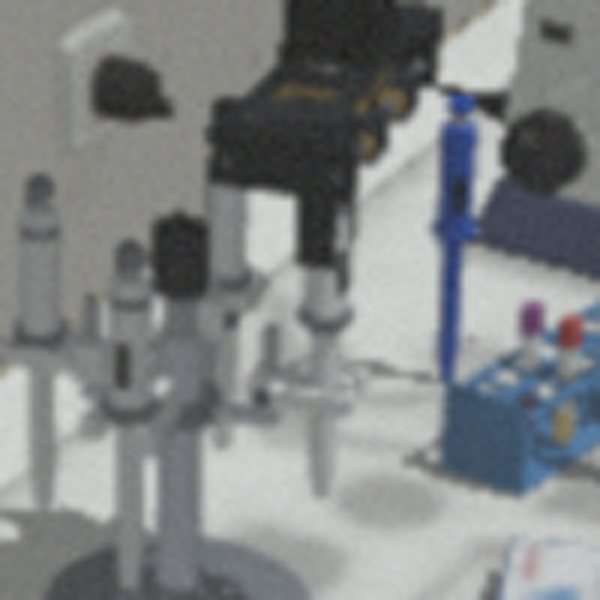

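Image check: the shaft centre is at 293.0 (row 228), 293.6 (row 206) and 293.7 (handle), all within 0.2 px of where the pocket axis should appear. The pipette is therefore upright again and on the pocket axis. I'll start lowering, first to just above the highest possible seat.

>>> jog_arm(
  moves=[
    [1,0,0,0.002,0,0,0],
    [1,0,0,0.005,0,0,0],
    [1,0,0,0.008,0,0,0],
    [1,0,0,0.011,0,0,0],
    [1,0,0,0.013,0,0,0],
    [1,0,0,0.014,0,0,0],
    [1,0,0,0.015,0,0,0],
    [1,0,0,0.015,0,0,0],
    [1,0,0,0.015,0,0,0],
    [1,0,0,0.015,0,0,0],
  ],
)

```text
time_s: 19.7
tcp_pos: [0.4863, 0.045, 0.2317]
ee_rot: [[-0.985, -0.174, 0.0], [-0.174, 0.985, 0.0], [-0.0, 0.0, -1.0]]
wrist_force: [-0.5, -0.1, -1.7]
gripper_width: 0.264
```

```bash
python3 - <<'E'
from h import *
rt()
for i in range(3): S=cam("side");rt()
E
```

```text
t 19.70 r 0.0818 tang 0.0002 (tool y = 0.0000) z 0.2317 F rad 0.47 tan 0.00 z -1.75 yaw 100.01 w 0.264 tilt [ 3.e-04  1.e-04 -1.e+00] M [-0.01 -0.02  0.02]
t 19.75 r 0.0818 tang 0.0002 (tool y = 0.0000) z 0.2317 F rad 0.41 tan 0.49 z -1.86 yaw 100.01 w 0.267 tilt [ 3.e-04  1.e-04 -1.e+00] M [ 0.03 -0.03  0.01]
t 19.80 r 0.0818 tang 0.0001 (tool y = 0.0000) z 0.2317 F rad 0.23 tan -0.19 z -1.91 yaw 100.01 w 0.271 tilt [ 3.e-04  1.e-04 -1.e+00] M [-0.01  0.01 -0.02]
t 19.85 r 0.0818 tang 0.0001 (tool y = 0.0000) z 0.2317 F rad 0.16 tan 0.49 z -1.50 yaw 100.02 w 0.267 tilt [ 2.e-04  1.e-04 -1.e+00] M [-0.01  0.02 -0.01]
```

>>> jog_arm(
  moves=[
    [1,0,0,0.001,0,0,0],
    [1,0,0,0.002,0,0,0],
    [1,0,0,0.002,0,0,0],
    [1,0,0,0.002,0,0,0],
    [1,0,0,0.002,0,0,0],
    [1,0,0,0.002,0,0,0],
    [1,0,0,0.002,0,0,0],
    [1,0,0,0.002,0,0,0],
    [1,0,0,0.002,0,0,0],
    [1,0,0,0.002,0,0,0],
  ],
)

```text
time_s: 20.68
tcp_pos: [0.4862, 0.045, 0.2296]
ee_rot: [[-0.985, -0.174, 0.0], [-0.174, 0.985, 0.0], [-0.0, 0.0, -1.0]]
wrist_force: [0.8, -0.9, -2.0]
gripper_width: 0.269
```

```bash
python3 - <<'E'
from h import *
rt()
for i in range(2): S=cam("side");rt()
E
```

```text
t 20.68 r 0.0819 tang 0.0001 (tool y = 0.0000) z 0.2296 F rad -0.62 tan 1.05 z -2.03 yaw 100.01 w 0.269 tilt [ 0.  0. -1.] M [-0.05 -0.01  0.05]
t 20.73 r 0.0819 tang 0.0001 (tool y = 0.0000) z 0.2296 F rad -0.98 tan -0.45 z -2.52 yaw 100.01 w 0.268 tilt [ 0.  0. -1.] M [-0.01  0.02  0.01]
t 20.78 r 0.0818 tang 0.0002 (tool y = 0.0000) z 0.2296 F rad 0.14 tan -0.39 z -1.84 yaw 100.01 w 0.266 tilt [ 0.  0. -1.] M [-0.02 -0.03  0.01]
```

>>> jog_arm(
  moves=[
    [1,0,0,0.001,0,0,0],
    [1,0,0,0.002,0,0,0],
    [1,0,0,0.002,0,0,0],
    [1,0,0,0.002,0,0,0],
    [1,0,0,0.002,0,0,0],
    [1,0,0,0.002,0,0,0],
    [1,0,0,0.002,0,0,0],
    [1,0,0,0.002,0,0,0],
    [1,0,0,0.002,0,0,0],
    [1,0,0,0.002,0,0,0],
  ],
)

```text
time_s: 21.62
tcp_pos: [0.4862, 0.045, 0.2276]
ee_rot: [[-0.985, -0.174, 0.0], [-0.174, 0.985, 0.0], [-0.0, 0.0, -1.0]]
wrist_force: [-0.2, -0.2, -1.5]
gripper_width: 0.269
```

```bash
python3 - <<'E'
from h import *
rt()
for i in range(2): S=cam("side");rt()
E
```

```text
t 21.62 r 0.0818 tang 0.0001 (tool y = 0.0000) z 0.2276 F rad 0.27 tan 0.16 z -1.47 yaw 100.02 w 0.269 tilt [ 1.e-04  0.e+00 -1.e+00] M [-0.01  0.01  0.05]
t 21.67 r 0.0819 tang 0.0002 (tool y = 0.0000) z 0.2276 F rad 0.25 tan -0.55 z -2.12 yaw 100.01 w 0.269 tilt [ 0.  0. -1.] M [0.   0.01 0.01]
t 21.72 r 0.0819 tang 0.0002 (tool y = 0.0000) z 0.2276 F rad -0.05 tan -0.21 z -1.19 yaw 100.01 w 0.263 tilt [ 0.  0. -1.] M [-0.01 -0.    0.01]
```

>>> jog_arm(
  moves=[
    [1,0,0,0.001,0,0,0],
    [1,0,0,0.002,0,0,0],
    [1,0,0,0.002,0,0,0],
    [1,0,0,0.002,0,0,0],
    [1,0,0,0.002,0,0,0],
    [1,0,0,0.002,0,0,0],
    [1,0,0,0.002,0,0,0],
    [1,0,0,0.002,0,0,0],
    [1,0,0,0.002,0,0,0],
    [1,0,0,0.002,0,0,0],
  ],
)

```text
time_s: 22.55
tcp_pos: [0.4862, 0.045, 0.2256]
ee_rot: [[-0.985, -0.174, 0.0], [-0.174, 0.985, 0.0], [-0.0, 0.0, -1.0]]
wrist_force: [0.7, -0.2, -1.7]
gripper_width: 0.271
```

```bash
python3 - <<'E'
from h import *
rt()
for i in range(2): S=cam("side");rt()
a=S["frame"][170:240,260:330,::-1]
cv2.imwrite("pics/g16.png",cv2.resize(a,None,fx=8,fy=8,interpolation=cv2.INTER_CUBIC))
E
```

```text
t 22.55 r 0.0818 tang 0.0001 (tool y = 0.0000) z 0.2256 F rad -0.61 tan 0.27 z -1.72 yaw 100.02 w 0.271 tilt [ 0.  0. -1.] M [ 0.    0.01 -0.02]
t 22.60 r 0.0818 tang 0.0002 (tool y = 0.0000) z 0.2256 F rad -0.40 tan 0.59 z -1.63 yaw 100.02 w 0.267 tilt [ 1.e-04  0.e+00 -1.e+00] M [-0.01 -0.04 -0.01]
t 22.65 r 0.0819 tang 0.0001 (tool y = 0.0000) z 0.2256 F rad 0.04 tan 0.65 z -0.74 yaw 100.02 w 0.265 tilt [ 0.  0. -1.] M [-0.03  0.    0.02]
```

View pics/g16.png

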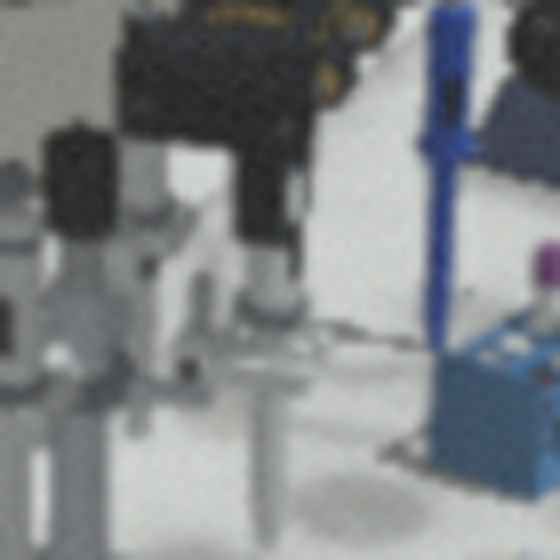

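>>> jog_arm(
  moves=[
    [1,0,0,0.001,0,0,0],
    [1,0,0,0.002,0,0,0],
    [1,0,0,0.003,0,0,0],
    [1,0,0,0.004,0,0,0],
    [1,0,0,0.004,0,0,0],
    [1,0,0,0.004,0,0,0],
    [1,0,0,0.004,0,0,0],
    [1,0,0,0.004,0,0,0],
    [1,0,0,0.004,0,0,0],
    [1,0,0,0.004,0,0,0],
  ],
)

```text
time_s: 23.48
tcp_pos: [0.4862, 0.045, 0.2216]
ee_rot: [[-0.985, -0.174, 0.0], [-0.174, 0.985, 0.0], [-0.0, 0.0, -1.0]]
wrist_force: [-0.1, 0.1, -1.6]
gripper_width: 0.264
```

```bash
python3 - <<'E'
from h import *
rt()
for i in range(2): S=cam("side");rt()
E
```

```text
t 23.48 r 0.0818 tang 0.0001 (tool y = 0.0000) z 0.2216 F rad 0.05 tan -0.09 z -1.65 yaw 100.02 w 0.264 tilt [ 1.e-04  0.e+00 -1.e+00] M [-0.06 -0.01  0.  ]
t 23.53 r 0.0818 tang 0.0002 (tool y = 0.0000) z 0.2216 F rad -0.96 tan 0.10 z -0.64 yaw 100.02 w 0.269 tilt [ 1.e-04  0.e+00 -1.e+00] M [ 0.   -0.    0.03]
t 23.58 r 0.0818 tang 0.0002 (tool y = 0.0000) z 0.2216 F rad 0.50 tan -0.56 z -0.90 yaw 100.02 w 0.267 tilt [ 1.e-04  0.e+00 -1.e+00] M [0.01 0.01 0.01]
```

>>> jog_arm(
  moves=[
    [1,0,0,0.001,0,0,0],
    [1,0,0,0.002,0,0,0],
    [1,0,0,0.002,0,0,0],
    [1,0,0,0.002,0,0,0],
    [1,0,0,0.002,0,0,0],
    [1,0,0,0.002,0,0,0],
    [1,0,0,0.002,0,0,0],
    [1,0,0,0.002,0,0,0],
    [1,0,0,0.002,0,0,0],
    [1,0,0,0.002,0,0,0],
  ],
)

```text
time_s: 24.42
tcp_pos: [0.4862, 0.045, 0.2196]
ee_rot: [[-0.985, -0.174, 0.0], [-0.174, 0.985, 0.0], [-0.0, 0.0, -1.0]]
wrist_force: [-0.5, 0.3, -2.5]
gripper_width: 0.267
```

```bash
python3 - <<'E'
from h import *
rt()
for i in range(2): S=cam("side");rt()
E
```

```text
t 24.42 r 0.0818 tang 0.0002 (tool y = 0.0000) z 0.2196 F rad 0.40 tan -0.33 z -2.47 yaw 100.01 w 0.267 tilt [ 0.  0. -1.] M [ 0.   -0.01  0.04]
t 24.47 r 0.0819 tang 0.0002 (tool y = 0.0000) z 0.2195 F rad -0.27 tan 0.06 z -1.35 yaw 100.01 w 0.264 tilt [-0. -0. -1.] M [-0.04 -0.05  0.04]
t 24.52 r 0.0818 tang 0.0001 (tool y = 0.0000) z 0.2196 F rad -0.24 tan 0.06 z -2.31 yaw 100.01 w 0.268 tilt [ 0.  0. -1.] M [0.02 0.04 0.03]
```

Collar is at about 0.177 m with no contact yet.

>>> jog_arm(
  moves=[
    [1,0,0,0.001,0,0,0],
    [1,0,0,0.002,0,0,0],
    [1,0,0,0.002,0,0,0],
    [1,0,0,0.002,0,0,0],
    [1,0,0,0.002,0,0,0],
    [1,0,0,0.002,0,0,0],
    [1,0,0,0.002,0,0,0],
    [1,0,0,0.002,0,0,0],
    [1,0,0,0.002,0,0,0],
    [1,0,0,0.002,0,0,0],
  ],
)

```text
time_s: 25.35
tcp_pos: [0.4862, 0.045, 0.2176]
ee_rot: [[-0.985, -0.174, 0.0], [-0.174, 0.985, 0.0], [-0.0, 0.0, -1.0]]
wrist_force: [0.1, -0.1, -1.9]
gripper_width: 0.264
```

```bash
python3 - <<'E'
from h import *
rt()
for i in range(2): S=cam("side");rt()
E
```

```text
t 25.35 r 0.0818 tang 0.0001 (tool y = 0.0000) z 0.2176 F rad -0.07 tan 0.07 z -1.87 yaw 100.01 w 0.264 tilt [ 1.e-04  1.e-04 -1.e+00] M [ 0.02 -0.04  0.01]
t 25.40 r 0.0819 tang 0.0002 (tool y = -0.0000) z 0.2176 F rad 0.42 tan 0.14 z -1.19 yaw 100.01 w 0.267 tilt [ 1.e-04  0.e+00 -1.e+00] M [-0.06 -0.03  0.01]
t 25.45 r 0.0819 tang 0.0001 (tool y = 0.0000) z 0.2176 F rad 0.07 tan 0.15 z -1.39 yaw 100.02 w 0.265 tilt [ 0.  0. -1.] M [-0.05 -0.04 -0.03]
```

>>> jog_arm(
  moves=[
    [1,0,0,0.001,0,0,0],
    [1,0,0,0.002,0,0,0],
    [1,0,0,0.002,0,0,0],
    [1,0,0,0.002,0,0,0],
    [1,0,0,0.002,0,0,0],
    [1,0,0,0.002,0,0,0],
    [1,0,0,0.002,0,0,0],
    [1,0,0,0.002,0,0,0],
    [1,0,0,0.002,0,0,0],
    [1,0,0,0.002,0,0,0],
  ],
)

```text
time_s: 26.28
tcp_pos: [0.4862, 0.045, 0.2156]
ee_rot: [[-0.985, -0.174, 0.0], [-0.174, 0.985, 0.0], [-0.0, 0.0, -1.0]]
wrist_force: [-0.2, 0.6, -1.7]
gripper_width: 0.265
```

```bash
python3 - <<'E'
from h import *
rt()
for i in range(2): S=cam("side");rt()
a=S["frame"][170:240,260:330,::-1]
cv2.imwrite("pics/g17.png",cv2.resize(a,None,fx=8,fy=8,interpolation=cv2.INTER_CUBIC))
E
```

```text
t 26.28 r 0.0819 tang 0.0001 (tool y = 0.0000) z 0.2156 F rad 0.07 tan -0.65 z -1.71 yaw 100.02 w 0.265 tilt [ 0.  0. -1.] M [-0.05  0.02  0.04]
t 26.33 r 0.0819 tang 0.0001 (tool y = 0.0000) z 0.2155 F rad 0.83 tan 0.85 z -2.12 yaw 100.01 w 0.266 tilt [-0.  0. -1.] M [ 0.02 -0.04  0.03]
t 26.38 r 0.0819 tang 0.0001 (tool y = 0.0000) z 0.2156 F rad 0.79 tan 0.60 z -1.89 yaw 100.01 w 0.270 tilt [ 0.  0. -1.] M [-0.04  0.01 -0.01]
```

View pics/g17.png

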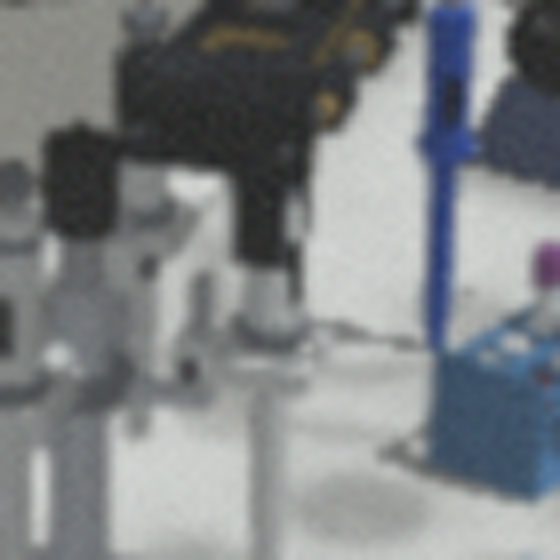

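>>> jog_arm(
  moves=[
    [1,0,0,0.001,0,0,0],
    [1,0,0,0.002,0,0,0],
    [1,0,0,0.002,0,0,0],
    [1,0,0,0.002,0,0,0],
    [1,0,0,0.002,0,0,0],
    [1,0,0,0.002,0,0,0],
    [1,0,0,0.002,0,0,0],
    [1,0,0,0.002,0,0,0],
    [1,0,0,0.002,0,0,0],
    [1,0,0,0.002,0,0,0],
  ],
)

```text
time_s: 27.22
tcp_pos: [0.4862, 0.045, 0.2136]
ee_rot: [[-0.985, -0.174, 0.0], [-0.174, 0.985, -0.0], [-0.0, -0.0, -1.0]]
wrist_force: [0.4, 0.7, -1.0]
gripper_width: 0.266
```

```bash
python3 - <<'E'
from h import *
rt()
for i in range(2): S=cam("side");rt()
E
```

```text
t 27.22 r 0.0819 tang 0.0002 (tool y = 0.0000) z 0.2136 F rad -0.49 tan -0.58 z -1.02 yaw 100.02 w 0.266 tilt [ 0. -0. -1.] M [ 0.05 -0.04  0.05]
t 27.27 r 0.0819 tang 0.0002 (tool y = -0.0000) z 0.2136 F rad -0.08 tan -0.05 z -1.61 yaw 100.02 w 0.268 tilt [ 0.  0. -1.] M [-0.02 -0.01  0.  ]
t 27.32 r 0.0819 tang 0.0001 (tool y = 0.0000) z 0.2136 F rad 0.39 tan -0.35 z -2.17 yaw 100.02 w 0.268 tilt [ 0.  0. -1.] M [-0.04 -0.02 -0.01]
```

>>> jog_arm(
  moves=[
    [1,0,0,0.001,0,0,0],
    [1,0,0,0.002,0,0,0],
    [1,0,0,0.002,0,0,0],
    [1,0,0,0.002,0,0,0],
    [1,0,0,0.002,0,0,0],
    [1,0,0,0.002,0,0,0],
    [1,0,0,0.002,0,0,0],
    [1,0,0,0.002,0,0,0],
    [1,0,0,0.002,0,0,0],
    [1,0,0,0.002,0,0,0],
  ],
)

```text
time_s: 28.15
tcp_pos: [0.4862, 0.045, 0.2116]
ee_rot: [[-0.985, -0.174, 0.0], [-0.174, 0.985, 0.0], [-0.0, 0.0, -1.0]]
wrist_force: [-0.3, 0.3, -3.0]
gripper_width: 0.265
```

```bash
python3 - <<'E'
from h import *
rt()
for i in range(2): S=cam("side");rt()
E
```

```text
t 28.15 r 0.0819 tang 0.0001 (tool y = 0.0000) z 0.2116 F rad 0.28 tan -0.39 z -2.97 yaw 100.02 w 0.265 tilt [ 0.  0. -1.] M [0.04 0.02 0.01]
t 28.20 r 0.0819 tang 0.0001 (tool y = 0.0000) z 0.2116 F rad 0.11 tan -0.55 z -0.78 yaw 100.01 w 0.267 tilt [ 0.  0. -1.] M [0.04 0.   0.04]
t 28.25 r 0.0819 tang 0.0002 (tool y = 0.0000) z 0.2116 F rad -0.68 tan -0.96 z -1.40 yaw 100.01 w 0.267 tilt [ 0.  0. -1.] M [-0.04 -0.1  -0.02]
```

Collar is at about 0.169 m with no contact.

>>> jog_arm(
  moves=[
    [1,0,0,0.001,0,0,0],
    [1,0,0,0.002,0,0,0],
    [1,0,0,0.002,0,0,0],
    [1,0,0,0.002,0,0,0],
    [1,0,0,0.002,0,0,0],
    [1,0,0,0.002,0,0,0],
    [1,0,0,0.002,0,0,0],
    [1,0,0,0.002,0,0,0],
    [1,0,0,0.002,0,0,0],
    [1,0,0,0.002,0,0,0],
  ],
)

```text
time_s: 29.08
tcp_pos: [0.4862, 0.045, 0.2095]
ee_rot: [[-0.985, -0.174, 0.0], [-0.174, 0.985, 0.0], [-0.0, 0.0, -1.0]]
wrist_force: [0.4, 0.0, -1.7]
gripper_width: 0.264
```

```bash
python3 - <<'E'
from h import *
rt()
for i in range(2): S=cam("side");rt()
a=S["frame"][170:240,260:330,::-1]
cv2.imwrite("pics/g18.png",cv2.resize(a,None,fx=8,fy=8,interpolation=cv2.INTER_CUBIC))
E
```

```text
t 29.08 r 0.0819 tang 0.0002 (tool y = -0.0000) z 0.2095 F rad -0.40 tan 0.06 z -1.73 yaw 100.01 w 0.264 tilt [ 0.  0. -1.] M [-0.02  0.04 -0.02]
t 29.13 r 0.0819 tang 0.0002 (tool y = 0.0000) z 0.2096 F rad -0.11 tan -0.30 z -1.33 yaw 100.02 w 0.271 tilt [ 0. -0. -1.] M [-0.02  0.02  0.03]
t 29.18 r 0.0819 tang 0.0002 (tool y = 0.0000) z 0.2096 F rad 0.13 tan -0.13 z -1.76 yaw 100.02 w 0.271 tilt [ 0. -0. -1.] M [-0.08 -0.   -0.03]
```

View pics/g18.png

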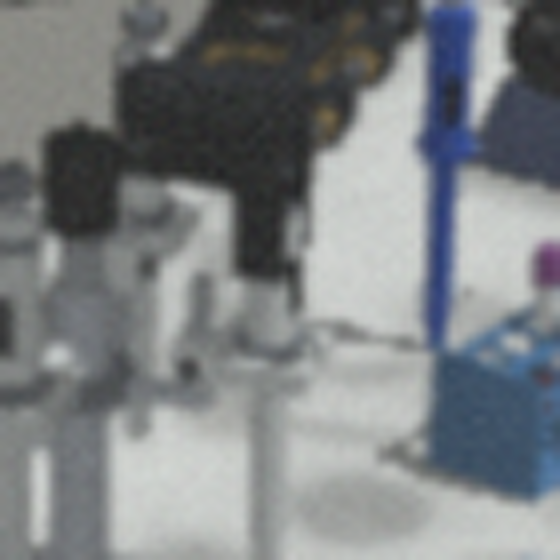

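>>> jog_arm(
  moves=[
    [1,0,0,0.001,0,0,0],
    [1,0,0,0.002,0,0,0],
    [1,0,0,0.002,0,0,0],
    [1,0,0,0.002,0,0,0],
    [1,0,0,0.002,0,0,0],
    [1,0,0,0.002,0,0,0],
    [1,0,0,0.002,0,0,0],
    [1,0,0,0.002,0,0,0],
    [1,0,0,0.002,0,0,0],
    [1,0,0,0.002,0,0,0],
  ],
)

```text
time_s: 30.02
tcp_pos: [0.4864, 0.045, 0.2077]
ee_rot: [[-0.985, -0.174, 0.0], [-0.174, 0.985, 0.0], [-0.0, -0.0, -1.0]]
wrist_force: [-0.5, -0.5, 2.6]
gripper_width: 0.267
```

```bash
python3 - <<'E'
from h import *
rt()
for i in range(2): S=cam("side");rt()
E
```

```text
t 30.02 r 0.0817 tang 0.0002 (tool y = -0.0000) z 0.2077 F rad 0.55 tan 0.40 z 2.64 yaw 100.02 w 0.267 tilt [ 5.e-04  0.e+00 -1.e+00] M [ 0.04  0.3  -0.03]
t 30.07 r 0.0817 tang 0.0002 (tool y = -0.0000) z 0.2077 F rad 0.74 tan -0.14 z 3.39 yaw 100.02 w 0.266 tilt [ 4.e-04  0.e+00 -1.e+00] M [-0.03  0.27 -0.01]
t 30.12 r 0.0817 tang 0.0002 (tool y = 0.0000) z 0.2077 F rad 0.78 tan -0.03 z 3.19 yaw 100.02 w 0.272 tilt [ 4.e-04  0.e+00 -1.e+00] M [-0.02  0.27 -0.02]
```

Contact: Fz went from -1.6 to about +3.1 N, so the collar bears with about 4.7 N at a collar height of about 0.165 m. I'll ease off 1 mm before letting go, and look.

>>> jog_arm(
  moves=[
    [1,0,0,-0.0003,0,0,0],
    [1,0,0,-0.0006,0,0,0],
    [1,0,0,-0.001,0,0,0],
    [1,0,0,-0.001,0,0,0],
    [1,0,0,-0.001,0,0,0],
    [1,0,0,-0.001,0,0,0],
    [1,0,0,-0.001,0,0,0],
    [1,0,0,-0.001,0,0,0],
    [1,0,0,-0.001,0,0,0],
    [1,0,0,-0.001,0,0,0],
  ],
)

```text
time_s: 30.95
tcp_pos: [0.4862, 0.045, 0.2085]
ee_rot: [[-0.985, -0.174, -0.0], [-0.174, 0.985, -0.0], [0.0, -0.0, -1.0]]
wrist_force: [0.9, 0.4, 2.2]
gripper_width: 0.265
```

```bash
python3 - <<'E'
from h import *
rt()
G=[]
for i in range(4): S=cam("side");rt();G.append(S["frame"].astype(float).mean(2))
g=np.mean(G,0)
a=S["frame"][170:240,260:330,::-1]
cv2.imwrite("pics/g19.png",cv2.resize(a,None,fx=8,fy=8,interpolation=cv2.INTER_CUBIC))
for v in (208,210,226,230,234): print(v,g[v,284:304].astype(int))
P=[[*(A+.082*U),z] for z in(.21,.173,.12,.10)]; print(proj(S,P))
E
```

```text
t 30.95 r 0.0818 tang 0.0002 (tool y = 0.0000) z 0.2085 F rad -0.92 tan -0.22 z 2.19 yaw 100.02 w 0.265 tilt [-0. -0. -1.] M [-0.08 -0.06  0.04]
t 31.00 r 0.0818 tang 0.0002 (tool y = 0.0000) z 0.2085 F rad -0.76 tan 0.28 z 2.06 yaw 100.01 w 0.271 tilt [ 0.  0. -1.] M [-0.1  -0.06  0.03]
t 31.05 r 0.0818 tang 0.0002 (tool y = -0.0000) z 0.2085 F rad -0.46 tan 0.48 z 1.53 yaw 100.01 w 0.262 tilt [ 0. -0. -1.] M [-0.05 -0.12  0.04]
t 31.10 r 0.0819 tang 0.0001 (tool y = 0.0000) z 0.2085 F rad -0.19 tan 0.42 z 1.36 yaw 100.01 w 0.272 tilt [ 0.  0. -1.] M [-0.03 -0.1   0.01]
t 31.15 r 0.0818 tang 0.0001 (tool y = 0.0000) z 0.2085 F rad -0.24 tan -0.28 z 1.57 yaw 100.02 w 0.266 tilt [ 1.e-04  0.e+00 -1.e+00] M [-0.03 -0.05 -0.01]
208 [116 107 130 156 160 154 137 127 130 139 151 143  97 108 173 196 202 204
 205 204]
210 [110 110 132 148 137 118 112 122 133 141 149 154 146 134 142 151 152 149
 142 151]
226 [203 204 202 202 201 199 191 156 134 141 153 169 189 196 194 193 195 193
 192 192]
230 [204 206 205 203 202 202 190 150 135 143 156 171 180 180 179 174 167 164
 163 162]
234 [202 201 200 201 200 202 192 152 135 147 154 162 170 165 158 157 157 157
 160 158]
[[292.65784621 201.8793038 ]
 [292.31680862 212.06552639]
 [291.83684506 226.30271097]
 [291.65836226 231.56813637]]
```

View pics/g19.png

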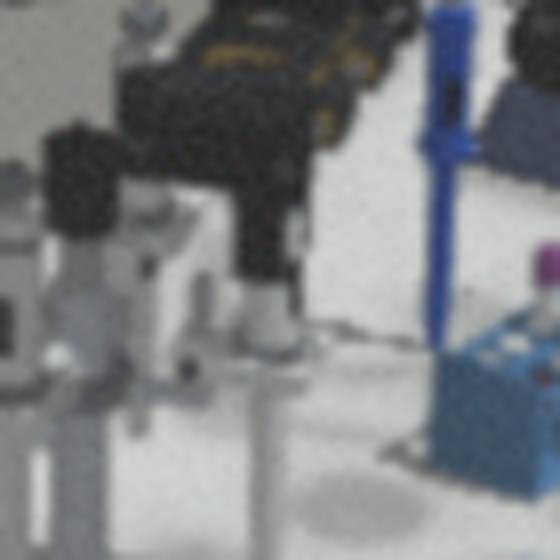

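>>> jog_arm(
  moves=[
    [0.4,0,0,0,0,0,0],
    [0.35,0,0,0,0,0,0],
    [0.25,0,0,0,0,0,0],
    [0.1,0,0,0,0,0,0],
    [-0.1,0,0,0,0,0,0],
    [-0.1,0,0,0,0,0,0],
    [-0.1,0,0,0,0,0,0],
    [-0.1,0,0,0,0,0,0],
    [-0.1,0,0,0,0,0,0],
    [-0.1,0,0,0,0,0,0],
  ],
)

```text
time_s: 31.98
tcp_pos: [0.4862, 0.045, 0.2085]
ee_rot: [[-0.985, -0.174, -0.0], [-0.174, 0.985, -0.0], [0.0, 0.0, -1.0]]
wrist_force: [0.9, 0.3, -0.1]
gripper_width: 0.548
```

```bash
python3 - <<'E'
from h import *
rt()
G=[]
for i in range(4): S=cam("side");G.append(S["frame"].astype(float).mean(2))
rt()
g=np.mean(G,0)
a=S["frame"][170:240,260:330,::-1]
cv2.imwrite("pics/g20.png",cv2.resize(a,None,fx=8,fy=8,interpolation=cv2.INTER_CUBIC))
for v in (208,210,226,230,234): print(v,g[v,284:304].astype(int))
E
```

```text
t 31.98 r 0.0819 tang 0.0002 (tool y = 0.0000) z 0.2085 F rad -0.90 tan -0.11 z -0.06 yaw 100.01 w 0.548 tilt [-0. -0. -1.] M [-0.02 -0.02 -0.  ]
t 32.18 r 0.0819 tang 0.0002 (tool y = -0.0000) z 0.2086 F rad 0.39 tan 0.17 z -0.57 yaw 100.02 w 0.552 tilt [ 1.e-04 -0.e+00 -1.e+00] M [-0.01 -0.04  0.03]
208 [115 108 129 153 167 165 140 125 127 132 143 143 101 110 172 195 203 205
 205 205]
210 [108 109 129 145 152 166 141 128 133 141 149 154 149 137 146 149 153 150
 143 150]
226 [205 203 202 200 201 201 191 150 130 142 156 173 191 195 196 195 194 193
 191 191]
230 [205 203 206 203 201 202 190 151 135 144 155 167 181 180 177 173 166 164
 161 162]
234 [202 200 202 200 201 197 176 142 135 147 155 169 171 165 160 156 156 158
 158 159]
```

View pics/g20.png

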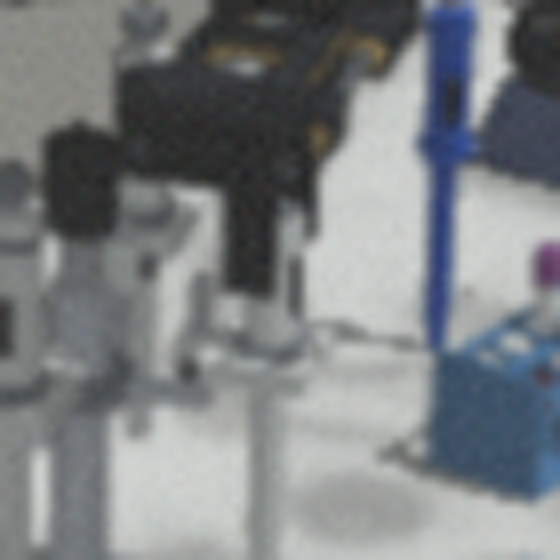

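The pipette stays put and upright after opening, with its shaft edges unchanged. I'll retreat straight up.

>>> jog_arm(
  moves=[
    [-0.1,0,0,-0.005,0,0,0],
    [-0.1,0,0,-0.015,0,0,0],
    [-0.1,0,0,-0.03,0,0,0],
    [-0.1,0,0,-0.045,0,0,0],
    [-0.1,0,0,-0.06,0,0,0],
    [-0.1,0,0,-0.08,0,0,0],
    [-0.1,0,0,-0.1,0,0,0],
    [-0.1,0,0,-0.12,0,0,0],
    [-0.1,0,0,-0.14,0,0,0],
    [-0.1,0,0,-0.15,0,0,0],
  ],
)

```text
time_s: 33.02
tcp_pos: [0.487, 0.0449, 0.3624]
ee_rot: [[-0.985, -0.174, 0.006], [-0.174, 0.985, 0.001], [-0.006, 0.0, -1.0]]
wrist_force: [-0.3, -0.3, 0.4]
gripper_width: 0.552
```

>>> jog_arm(
  moves=[
    [-0.1,0,-0.02,0,0,0,0],
    [-0.1,0,-0.05,0,0,0,0],
    [-0.1,0,-0.08,0,0,0,0],
    [-0.1,0,-0.11,0,0,0,0],
    [-0.1,0,-0.14,0,0,0,0],
    [-0.1,0,-0.17,0,0,0,0],
    [-0.1,0,-0.2,0,0,0,0],
    [-0.1,0,-0.23,0,0,0,0],
    [-0.1,0,-0.26,0,0,0,0],
    [-0.1,0,-0.28,0,0,0,0],
  ],
)

```text
time_s: 33.85
tcp_pos: [0.5348, -0.2331, 0.3583]
ee_rot: [[-0.985, -0.172, -0.001], [-0.172, 0.985, -0.0], [0.001, -0.0, -1.0]]
wrist_force: [0.6, 0.2, 0.5]
gripper_width: 0.552
```

```bash
python3 - <<'E'
from h import *
rt()
S=cam("side");T=cam("top");rt()
a=S["frame"][130:270,210:350,::-1];b=T["frame"][135:275,210:350,::-1]
cv2.imwrite("pics/g21.png",cv2.resize(np.hstack([a,b]),None,fx=2.85,fy=2.85,interpolation=cv2.INTER_CUBIC))
cv2.imwrite("pics/g21t.png",cv2.resize(b,None,fx=4.2,fy=4.2,interpolation=cv2.INTER_CUBIC))
cv2.imwrite("pics/g21s.png",cv2.resize(a,None,fx=4.2,fy=4.2,interpolation=cv2.INTER_CUBIC))
E
```

```text
t 33.85 r 0.0817 tang 0.2824 (tool y = -0.2824) z 0.3583 F rad -0.64 tan -0.07 z 0.52 yaw 99.92 w 0.552 tilt [-7.e-04 -2.e-04 -1.e+00] M [-0.   -0.03  0.01]
t 33.95 r 0.0817 tang 0.2826 (tool y = -0.2828) z 0.3576 F rad 0.09 tan 0.16 z -0.36 yaw 99.79 w 0.555 tilt [-1.7e-03  1.0e-04 -1.0e+00] M [ 0.06 -0.03  0.03]
```

View pics/g21t.png

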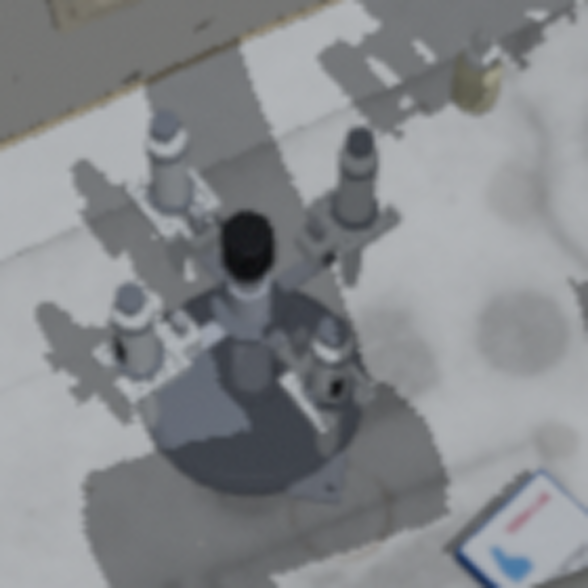

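View pics/g21s.png

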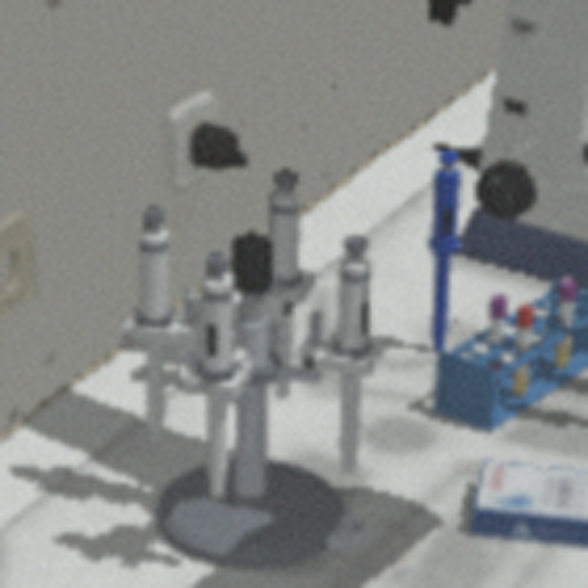

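All four pipettes hang upright. The placed one has its button at (356,243) in the side crop and (333,333) in the top crop. I'll do a numeric check before handing in.

```bash
python3 - <<'E'
from h import *
np.set_printoptions(precision=4,suppress=True)
S=cam("side");T=cam("top")
s=lambda u,v: ray(S,210+(u+.5)/4.2-.5,130+(v+.5)/4.2-.5)
t=lambda u,v: ray(T,210+(u+.5)/4.2-.5,135+(v+.5)/4.2-.5)
k,_=tri([s(252,263),t(247,246)])
for n,a,b in(("placed",(356,243),(333,331)),("h1",(286,178),(358,140)),("h2",(153,214),(164,124)),("h3",(216,260),(131,297))):
    p,e=tri([s(*a),t(*b)]); d=p-k; print(n,p,round(e[0],4),"r %.4f ang %.1f"%(np.hypot(d[0],d[1]),np.degrees(np.arctan2(d[1],d[0]))%360))
d=onz(T,210+331/4.2-.5,135+487/4.2-.5,.01)-k; print("pointer",np.degrees(np.arctan2(d[1],d[0]))%360)
print("tip side px (348,470) ->",)
rt()
E
```

```text
placed [0.4814 0.0465 0.2628] 0.0004 r 0.0832 ang 189.5
h1 [ 0.5776 -0.02    0.2724] 0.0012 r 0.0816 ang 280.0
h2 [0.6441 0.0743 0.2618] 0.0005 r 0.0819 ang 9.8
h3 [0.5493 0.1404 0.2702] 0.0003 r 0.0813 ang 100.0
pointer 188.93739482519635
tip side px (348,470) ->
t 34.05 r 0.0815 tang 0.2803 (tool y = -0.2803) z 0.3582 F rad 0.23 tan 0.57 z -0.23 yaw 99.95 w 0.550 tilt [-0.0009  0.0004 -1.    ] M [ 0.04 -0.03 -0.01]
```

```bash
python3 -c "
from station import *
print(finish_job())"
```

```text
the job is handed in; nothing more can be done
None
```

I turned the carousel about 80° by its knob, which put the empty hook over the pointer. I then took the white pipette from the rack and hung it on that hook. The job is handed in at about 34 s; no verdict was reported.

**How the placing went:**
- While sliding in, the shaft touched the slot's inner end with about 3.5 N. This tilted the pipette slightly in the pads, and it straightened when I backed off.
- I lowered it in 2 mm steps until the collar bore on the seat with about 4.7 N, at roughly 165 mm up. I eased off to about 3 N before letting go.

**Last checks from both cameras:**
- **Hook:** the placed pipette is at 189.5° and the pointer at 188.9°, so the hook is still over the pointer.
- **Placed pipette:** it hangs upright and released. Its button is 83 mm from the axis, against the nominal 82 mm.
- **Other pipettes:** all three still hang at their hooks, 81 to 82 mm from the axis.
- **Gripper:** it is clear of everything. I saw no bystander moved, though I did not measure their positions.

**Disagreements:**
- The knob's x position by camera was about 4 mm short of what gripping it showed, so I placed the pipette relative to the gripped axis.
- An early image estimate of a 5 mm grip offset was wrong because I misread an edge; the contact and a second image check corrected it.

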